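# Square up and lock a row of channel sections in the fence corner

## Task

Push the long open-up aluminium channels into the corner of the L-shaped steel fence so that they lie side by side as one closed row along the fence's far bar: the first flush against that bar, each next one flush against its neighbour, and all with their left ends flush against the left bar (left as the robot sees it). Then lock the row by setting both short channels, open side down, over the joints between neighbouring long channels, so that their flanges interlock and every joint has a short channel (both on the same joint if there is only one). Finally slide the black round weight that lies on the desk (not the one on the side table) along the desk, without lifting it, up against the middle of the row's open side so that it touches; leave the small things standing round about alone.

Things in the scene. Friction and masses are not known exactly. Their poses are not given: they have to be found in the camera images.
- fence: Fixed L of steel bars 16 mm thick, 20 mm high, turned up to 0.15 rad. Origin: inner corner at desk level; +x away from the robot, +y left. Far bar: inner face x = 0, y 0 to -108 mm. Left bar: inner face y = 0, x 0 to -168 mm. Channels lie along fence y in the quarter x, y < 0, the row growing from the far bar to -x: centres x = -30, -90 (, -150) mm, y = -75 mm; joints at x = -60 (, -120) mm.
- channel_a: Long aluminium channel section (U), 150 mm long (own x), 60 mm wide (y), 26 mm high, walls and web 4 mm, 0.16 kg, ends open, lying on the desk open side up. Origin: centre of its underside. Either end may be the left one. There are two or three such channels; an absent one is not reported.
- channel_b: Long aluminium channel section (U), 150 mm long (own x), 60 mm wide (y), 26 mm high, walls and web 4 mm, 0.16 kg, ends open, lying on the desk open side up. Origin: centre of its underside. Either end may be the left one. There are two or three such channels; an absent one is not reported.
- channel_c: Long aluminium channel section (U), 150 mm long (own x), 60 mm wide (y), 26 mm high, walls and web 4 mm, 0.16 kg, ends open, lying on the desk open side up. Origin: centre of its underside. Either end may be the left one. There are two or three such channels; an absent one is not reported.
- bridge_a: Short aluminium channel, 60 mm long (own x), 46 wide (y), 38 high, walls and web 4 mm, 0.07 kg, open side down. Origin: centre of its underside. Set lengthwise over a joint, its flanges stand in the troughs of the two neighbours on their 4 mm webs (its top 42 mm above the desk), with 15 mm of play to each side. Two fit one behind the other on one joint; abreast on two joints only 14 mm is left between.
- bridge_b: Short aluminium channel, 60 mm long (own x), 46 wide (y), 38 high, walls and web 4 mm, 0.07 kg, open side down. Origin: centre of its underside. Set lengthwise over a joint, its flanges stand in the troughs of the two neighbours on their 4 mm webs (its top 42 mm above the desk), with 15 mm of play to each side. Two fit one behind the other on one joint; abreast on two joints only 14 mm is left between.
- puck: Black round weight with a small steel button in the middle, 98 mm in diameter, 18 mm high, lying flat on the desk; too wide for most grippers, to be slid by pushing. Origin: centre of its underside.
- jar: Bystander: round jar with black screw lid, 49 mm across, 40 mm high; origin at the centre of its underside.
- tape: Bystander: roll of film tape lying flat, 74 mm across, 19 mm high; origin at the centre of its underside.
- torch: Bystander: black pocket torch lying down, 103 mm long (own y), 27 mm thick; origin at the centre of its underside.
- pen: Bystander: black pen lying down, 142 mm long (own y), 11 mm thick; origin at the centre of its underside.
- bottle: Bystander: small dropper bottle, 33 mm across, 72 mm high; origin at the centre of its underside.
Not all that is in view belongs to the job. Leave any blue look-alike of the bridge_a alone.

How it is judged:
By the outcome, as a careful person would: the job done as asked, in the order asked, and still so for the second after the job is handed in, with the robot touching nothing.
Of channel_a, channel_b, channel_c only 2 to 3 are there at a start; the rules pass over those that are not, and their reading is None.
At some moment in a run one of puck, channel_a, channel_b, channel_c may be knocked a few centimetres aside while the robot is not near it.
Once in a run the grip may slacken for a moment while it holds something.
It also fails if it takes over 210 s, if anything falls off the work surface, if the arm or the gripper's body presses on something with over 40 N, if the wrist force passes 120 N, or if a joint passes its speed limit or range.

## Robot

A 7-joint arm with a two-finger parallel gripper is mounted at the origin on a cart in front of the work surface, level with it; the furniture and walls round the work are solid. World frame = base frame: x ahead of the robot, y to its left, z up, the work surface at z = 0. Lengths are in m, angles in rad, forces in N, time in s.
With the tool pointing down it reaches from about 0.4 to 0.85 m from the base axis. Payload 6.9 kg.
Tool frame: the origin (TCP) lies on the centre line of the jaws, within the pads' length; the fingertips stand 19 mm ahead of it and the grasp point (between the pads) is the TCP; z points along the fingers, y is the line along which they close (so a half turn about z gives the same grasp; the last joint's range is limited). The gripper opens to 85 mm and grips with 20 to 120 N. Pads are 22 mm wide; open, the fingers measure 114 mm over their backs; the gripper's body (76 mm by 85 mm) begins 54 mm behind the grasp point. The pads swing forward as they close: fully open they stand 13 mm farther back than shut.
Start: joints at [1.437, 0.507, -0.238, 1.5, 0.126, 1.149, -0.155], TCP at [0.148, -0.607, 0.25] pointing down, gripper open.
Joint ranges: [-3.08, 3.08], [-0.24, 2.05], [-1.43, 1.35], [0, 2.5], [-1.52, 4.66], [0.17, 1.96], [-2.89, 2.89]. Speed limits (rad/s): [2.39, 2.39, 3.14, 3.14, 3.14, 3.14, 3.14].

## Interface

Orientations are given as a unit quaternion [w, x, y, z].
In Python, from workcell import manip gives the robot as it stands. The module is installed in compiled form; this text tells all that it offers.
- The arm moves only by the shell command python3 -m pendant 'ROWS' [FORCE]. ROWS is a JSON object of lists of equal length, an entry for each row: "linear": the shift along the tool's x, y, z in mm, a list of three; "rotation": the turn, a rotation vector about the tool's x, y, z in rad, a list of three; "jaw": the finger opening in mm, from 0 to 85.4. In form: {"linear": [[dx, dy, dz], ...], "rotation": [[wx, wy, wz], ...], "jaw": [jaw, ...]}. A call has 1 to 12 rows; each row is the pose to reach, as a shift and turn from the pose commanded when the call began, along the tool's axes at that moment; what a row does not reach only later rows make up. A row lasts 1/10 s, in which the tool goes at most 50 mm and 8.59 degrees, less where a joint would pass 70% of its speed; a pose out of reach is approached as far as the arm can. A call with a gripper value outside its range is refused whole. The fingers move at their own pace and stop on an object; FORCE is the grip in N (left out, the last holds). Time passes only in rows, so rows that repeat a pose let the fingers close. It gives the time, the measured TCP pose, the force, the opening and the grip force at its end, in the units of the state.
- manip.get_state(): the state, without advancing time (a new reading comes with each control period).
- manip.capture(name): name is "side" or "top" or "wrist"; returns the picture (420x560x3 uint8, blue, green, red); there is no depth.
- manip.camera_params(name): a dict with "intrinsics" (3x3 intrinsics, pixels), "position" and "attitude" of the camera in the world. Camera axes: x right, y down, z forward; pixel columns grow to the right and rows downward; lengths in m; the calibration is good to about 2 mm. A picture is of the moment at which its call begins: read the wrist's pose just before it. camera_params takes no time and is no camera call; for the wrist camera it gives the pose at the moment of the call.
- manip.hand_in(): hands the job in; it is judged then, once.
The state is a dict: "clock": time; "joint_positions": joint angles; "dq": joint speeds; "joint_torque": joint torques, N m; "tcp_pos": TCP position; "eef_rot": TCP orientation; "ft_force": force on the tool from outside, world axes, zero at the start; "moment": the same for the moment, N m; "width": finger opening in m; "finger_force": force on a finger pad.
Only numpy, scipy, OpenCV 4.12 (cv2) and the standard library are available. Lean on these libraries where they do the work, as an engineer would, in place of code of your own. Each camera call takes 0.05 s, during which the arm holds its last target. There are 200 camera calls.

## Working session

There is one attempt and no reset: what is moved stays moved. The work goes in short steps, Python scripts to look and compute and a shell command to move; the robot and the scene stay as the last step left them, time stands still between calls to the robot, and variables do not carry over. Pictures are saved under pics/ and viewed, at most 14 in all, crops included, and the job is handed in when it is done.

```bash
mkdir -p pics; ls
python3 - <<'E'
from workcell import manip
import cv2,numpy as np
s=manip.get_state();print({k:np.round(v,3).tolist() for k,v in s.items()})
for n in("top","side"):
    p=manip.camera_params(n);print(n,p)
    cv2.imwrite(f"pics/{n}0.png",cv2.resize(manip.capture(n),(800,600),interpolation=cv2.INTER_CUBIC))
print(manip.camera_params("wrist"))
E
```

```text
pics
{'clock': 0.0, 'joint_positions': [1.437, 0.508, -0.237, 1.501, 0.126, 1.149, -0.155], 'dq': [-0.002, -0.0, 0.001, -0.001, 0.0, -0.001, -0.0], 'joint_torque': [-0.001, -62.059, -2.187, -24.965, 0.013, 0.012, 0.0], 'tcp_pos': [0.148, -0.607, 0.249], 'eef_rot': [-0.001, 0.993, 0.12, -0.0], 'ft_force': [-0.47, -0.785, 0.478], 'moment': [0.006, 0.006, -0.032], 'finger_force': 0.0, 'width': 0.085}
top {'intrinsics': array([[383.60236563,   0.        , 277.67128421],
       [  0.        , 383.60236563, 209.59243603],
       [  0.        ,   0.        ,   1.        ]]), 'position': array([0.33912058, 0.03711189, 1.03208499]), 'attitude': array([-0.07891466,  0.71701162, -0.68786666,  0.08066143])}
side {'intrinsics': array([[422.48567769,   0.        , 282.22990012],
       [  0.        , 422.48567769, 206.80919649],
       [  0.        ,   0.        ,   1.        ]]), 'position': array([ 0.1966355 , -0.98005787,  0.74510318]), 'attitude': array([-0.47203426,  0.86455061, -0.15192076,  0.08158424])}
{'intrinsics': array([[368.55195062,   0.        , 282.06735166],
       [  0.        , 368.55195062, 216.99094284],
       [  0.        ,   0.        ,   1.        ]]), 'position': array([ 0.2209129, -0.5891166,  0.3728004]), 'attitude': array([ 0.11599764,  0.77781389, -0.61070809, -0.09265919])}
```

View pics/top0.png

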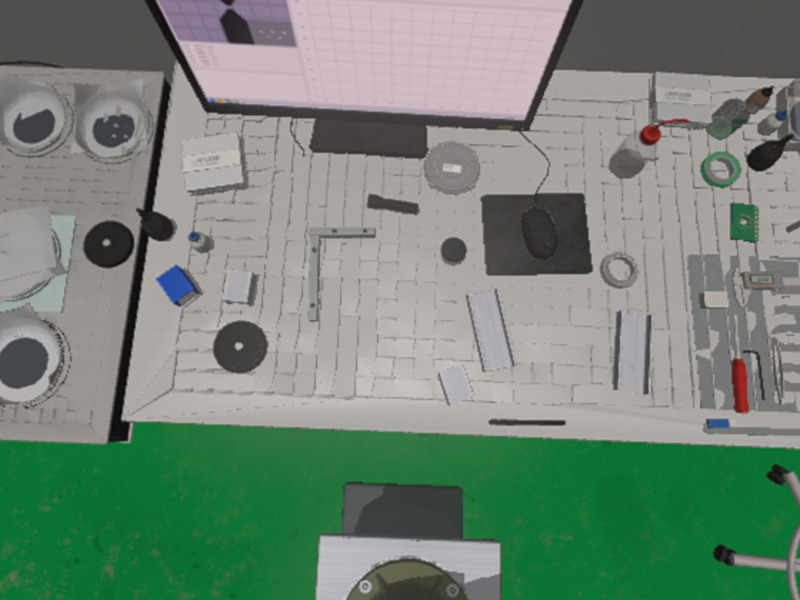

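View pics/side0.png

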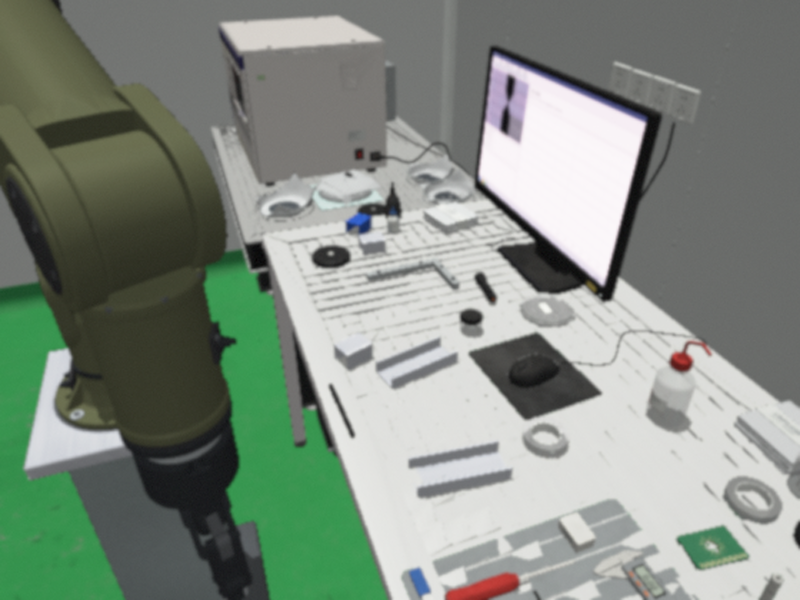

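Top view (800x600):
- The fence corner is at about (318,237).
- There are two long channels, at (490,330) and (632,352).
- The grey short channels are at (455,385) and (239,287). The one at (178,285) is the blue look-alike, so I leave it.
- The puck on the desk is at (240,347). The one at (108,243) is on the side table, so it is not meant.

I'll confirm this in one enlarged crop.

```bash
cat > h.py <<'E'
import numpy as np,cv2,sys,os
from workcell import manip
from scipy.spatial.transform import Rotation as R
def rot(q): return R.from_quat([q[1],q[2],q[3],q[0]])
def px2w(p,uv,z):
    K=p["intrinsics"];d=rot(p["attitude"]).apply(np.linalg.solve(K,[uv[0],uv[1],1]))
    c=np.array(p["position"]);return c+d*(z-c[2])/d[2]
def w2px(p,X):
    v=p["intrinsics"]@rot(p["attitude"]).inv().apply(np.array(X)-p["position"]);return v[:2]/v[2]
def go(x,y,z,yaw=None):
    """tool-frame shift (mm) and turn so tool y points at world angle yaw(deg), tool down"""
    s=manip.get_state();r=rot(s["eef_rot"]);l=r.inv().apply(np.array([x,y,z])-s["tcp_pos"])*1000
    ty=r.apply([0,1,0]);cur=np.degrees(np.arctan2(ty[1],ty[0]))
    if yaw is None: yaw=cur
    t=np.radians(yaw);Y=np.array([np.cos(t),np.sin(t),0]);Z=np.array([0,0,-1.]);X=np.cross(Y,Z)
    w=(r.inv()*R.from_matrix(np.c_[X,Y,Z])).as_rotvec()
    print("go",np.round(l,1),np.round(w,3),"cur yaw",round(cur,1),"q",np.round(s["joint_positions"],2))
def look(n,name,crop=None,sc=None):
    p=manip.camera_params(n);im=manip.capture(n)
    if crop: a,b,c,d=crop;im=im[b:d,a:c]
    f=sc or min(800/im.shape[1],600/im.shape[0]);cv2.imwrite(f"pics/{name}.png",cv2.resize(im,None,fx=f,fy=f,interpolation=cv2.INTER_CUBIC))
    import pickle;pickle.dump(p,open(f"pics/{name}.pkl","wb"));print("scale",f);return p
E
python3 -c "
from h import *
look('top','crop1',(60,140,460,310),2)"
```

```text
scale 2
```

View pics/crop1.png

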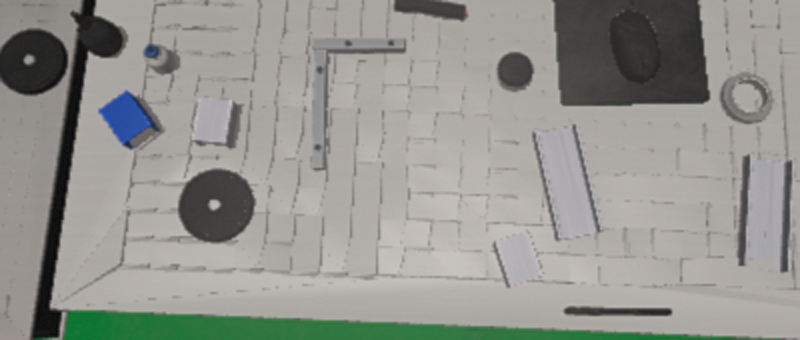

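The crop shows:
- Fence inner corner at (326,52).
- Channel 1 with corners (535,134), (575,125), (600,231), (558,240). Channel 2 spans (745,156) to (785,270).
- Grey bridges at (518,259) and (214,120). The blue look-alike is at (128,118).
- Desk puck at (217,205). The side-table puck is at (33,62).

```bash
python3 -c "
from h import *
p=manip.camera_params('top')
def W(u,v,z): return px2w(p,(u/2+60,v/2+140),z)[:2]
for n,z,q in [('fence c,far end,left end',.02,[(326,52),(405,51),(324,168)]),('ch1',.026,[(535,134),(575,125),(600,231),(558,240)]),('ch2',.026,[(745,156),(790,160),(785,270),(740,265)]),('br1',.038,[(495,240),(530,231),(543,277),(508,287)]),('br2',.038,[(198,97),(235,99),(230,144),(193,142)]),('puck',.018,[(217,205)]),('jar',.04,[(515,70)]),('torch',.02,[(430,9)])]:
    w=np.array([W(*a,z) for a in q]);print(n,np.round(w,3).tolist(),np.round(w.mean(0),3))
go(.42,-.26,.25,90);go(.42,-.26,.25,-90)
"
```

```text
fence c,far end,left end [[0.69, 0.196], [0.696, 0.087], [0.526, 0.187]] [0.637 0.157]
ch1 [[0.583, -0.095], [0.598, -0.149], [0.456, -0.181], [0.442, -0.126]] [ 0.52  -0.138]
ch2 [[0.565, -0.377], [0.562, -0.437], [0.416, -0.422], [0.42, -0.363]] [ 0.491 -0.4  ]
br1 [[0.438, -0.043], [0.451, -0.088], [0.393, -0.105], [0.379, -0.061]] [ 0.415 -0.074]
br2 [[0.612, 0.36], [0.612, 0.31], [0.55, 0.311], [0.55, 0.36]] [0.581 0.335]
puck [[0.471, 0.325]] [0.471 0.325]
jar [[0.668, -0.065]] [ 0.668 -0.065]
torch [[0.76, 0.055]] [0.76  0.055]
go [ 346.3 -272.4   -0. ] [-0.000e+00 -2.000e-03 -2.902e+00] cur yaw -76.3 q [ 1.44  0.51 -0.24  1.5   0.13  1.15 -0.15]
go [ 346.3 -272.4   -0. ] [-0.001  0.     0.24 ] cur yaw -76.3 q [ 1.44  0.51 -0.24  1.5   0.13  1.15 -0.15]
```

```bash
cat >> h.py <<'E'
FC=np.array([.690,.196]);TH=.055
def f2w(x,y):
    c,s=np.cos(TH),np.sin(TH);return FC+np.array([c*x-s*y,s*x+c*y])
def w2f(P):
    d=np.array(P)[:2]-FC;c,s=np.cos(TH),np.sin(TH);return np.array([c*d[0]+s*d[1],-s*d[0]+c*d[1]])
E
python3 -c "
from h import *
go(.514,-.111,.16,-77.4)"
```

```text
go [ 473.  -394.6   90.1] [-0.001  0.     0.02 ] cur yaw -76.3 q [ 1.44  0.51 -0.24  1.5   0.13  1.15 -0.15]
```

```bash
python3 -m pendant '{"linear":[[473,-395,0],[473,-395,0],[473,-395,0],[473,-395,0],[473,-395,0],[473,-395,0],[473,-395,0],[473,-395,0],[473,-395,0],[473,-395,0],[473,-395,0],[473,-395,0]],"rotation":[[0,0,0.02],[0,0,0.02],[0,0,0.02],[0,0,0.02],[0,0,0.02],[0,0,0.02],[0,0,0.02],[0,0,0.02],[0,0,0.02],[0,0,0.02],[0,0,0.02],[0,0,0.02]],"jaw":[30,30,30,30,30,30,30,30,30,30,30,30]}' 20
python3 -c "
from h import *
go(.514,-.111,.16,-77.4)"
```

```text
clock: 1.35
tcp_pos: [0.5052, -0.1224, 0.2503]
eef_rot: [0.0, 0.994, 0.11, -0.0]
ft_force: [0.9, -1.0, -0.3]
width: 0.0301
finger_force: 0.0
go [11.1 -9.3 90.3] [ 0.  0. -0.] cur yaw -77.4 q [ 0.49  0.36 -0.41  1.77  0.16  1.04 -1.34]
```

```bash
python3 -m pendant '{"linear":[[11,-9,40],[11,-9,90],[11,-9,90],[11,-9,90]],"rotation":[[0,0,0],[0,0,0],[0,0,0],[0,0,0]],"jaw":[30,30,30,30]}'
python3 -c "
from h import *
p=look('wrist','w1')
for P in [(.514,-.111,.026),(.520,-.138,.026)]: print(w2px(p,P)*800/560)
"
```

```text
clock: 1.75
tcp_pos: [0.5127, -0.1132, 0.1604]
eef_rot: [-0.0, 0.994, 0.11, -0.001]
ft_force: [0.4, -1.2, 0.6]
width: 0.0299
finger_force: 0.0
scale 1.4285714285714286
[400.19655505 297.89760655]
[454.59629588 297.93991121]
```

View pics/w1.png

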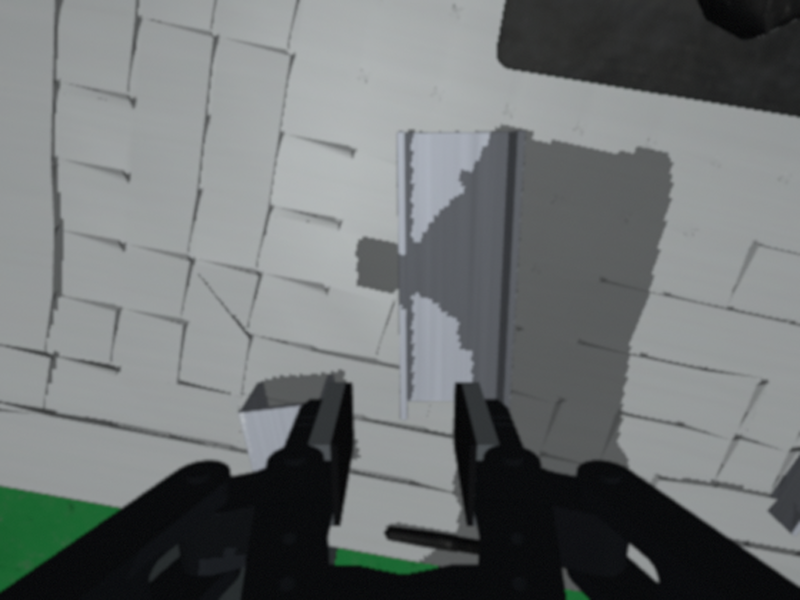

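The wall of channel 1 is at column ~401, midway between the fingers (350 and 455). It spans rows 131–415, so its middle lies ~12 mm farther forward than I estimated. I'll shift forward, then descend and grip.

```bash
python3 -m pendant '{"linear":[[12,0,40],[12,0,80],[12,0,105],[12,0,120],[12,0,127],[12,0,132],[12,0,132],[12,0,132],[12,0,132],[12,0,132],[12,0,132],[12,0,132]],"rotation":[[0,0,0],[0,0,0],[0,0,0],[0,0,0],[0,0,0],[0,0,0],[0,0,0],[0,0,0],[0,0,0],[0,0,0],[0,0,0],[0,0,0]],"jaw":[30,30,30,30,30,30,30,0,0,0,0,0]}' 30
python3 -c "
from h import *
s=manip.get_state();t=s['tcp_pos'];print(t)
go(t[0],t[1],t[2],3.1)
x,y=f2w(-.075,-.095);print('stage',x,y)"
```

```text
clock: 3.0
tcp_pos: [0.5256, -0.1106, 0.0294]
eef_rot: [0.0, 0.994, 0.11, 0.001]
ft_force: [-1.5, 1.0, 7.4]
width: 0.0035
finger_force: 31.6
[ 0.52559168 -0.11055268  0.02936924]
go [0. 0. 0.] [ 2.000e-03 -1.000e-03 -1.405e+00] cur yaw -77.4 q [ 0.35  0.66 -0.29  1.98  0.35  0.54 -1.53]
stage 0.6203357750347515 0.09702073065539807
```

```bash
python3 -m pendant '{"linear":[[0,0,-1],[0,0,-1],[0,0,-1],[0,0,-1],[0,0,-1],[0,0,-1],[0,0,-1],[0,0,-1],[0,0,-1],[0,0,-1],[0,0,-1],[0,0,-1]],"rotation":[[0,0,-0.12],[0,0,-0.24],[0,0,-0.36],[0,0,-0.48],[0,0,-0.6],[0,0,-0.72],[0,0,-0.84],[0,0,-0.96],[0,0,-1.08],[0,0,-1.2],[0,0,-1.32],[0,0,-1.405]],"jaw":[0,0,0,0,0,0,0,0,0,0,0,0]}'
python3 -c "
from h import *
s=manip.get_state();t=s['tcp_pos'];print(t)
x,y=f2w(-.11,-.10);go(x,y,t[2],3.1);x,y=f2w(-.075,-.085);go(x,y,t[2],3.1)"
```

```text
clock: 4.2
tcp_pos: [0.525, -0.1107, 0.0295]
eef_rot: [0.0, 0.686, 0.727, -0.0]
ft_force: [0.5, -0.5, -0.6]
width: 0.0029
finger_force: 30.6
[ 0.52496464 -0.11072052  0.029506  ]
go [ 1.97e+02  7.23e+01 -1.00e-01] [0.    0.    0.004] cur yaw 3.3 q [ 0.59  0.74 -0.69  1.98  0.73  0.69 -0.5 ]
go [ 2.118e+02  1.073e+02 -1.000e-01] [0.    0.    0.004] cur yaw 3.3 q [ 0.59  0.74 -0.69  1.98  0.73  0.69 -0.5 ]
```

```bash
python3 -m pendant '{"linear":[[25,5,0],[50,10,0],[75,18,0],[100,28,0],[125,40,0],[150,52,0],[170,60,0],[185,68,0],[197,78,0],[205,90,0],[210,100,0],[211,106,0]],"rotation":[[0,0,0],[0,0,0],[0,0,0],[0,0,0],[0,0,0],[0,0,0],[0,0,0],[0,0,0],[0,0,0],[0,0,0],[0,0,0],[0,0,0]],"jaw":[0,0,0,0,0,0,0,0,0,0,0,0]}'
python3 -c "
from h import *
p=look('wrist','w2')
s=manip.get_state();print(w2f(s['tcp_pos']),s['ft_force'],s['width'],s['finger_force'])
for P in [(0,0),(0,-.108),(-.168,0)]: print(w2px(p,[*f2w(*P),.02])*800/560)"
```

```text
clock: 5.4
tcp_pos: [0.6199, 0.1064, 0.0294]
eef_rot: [-0.0, 0.688, 0.726, -0.0]
ft_force: [-4.0, 0.2, 6.0]
width: 0.0029
finger_force: 31.5
scale 1.4285714285714286
[-0.07427639 -0.08578595] [0.46358483 1.38166244 2.4904513 ] 0.0035286440319302797 30.965731143951416
[721.82208027 100.4980975 ]
[657.58163992 493.40882775]
[  7.36794508 101.76042758]
```

View pics/w2.png

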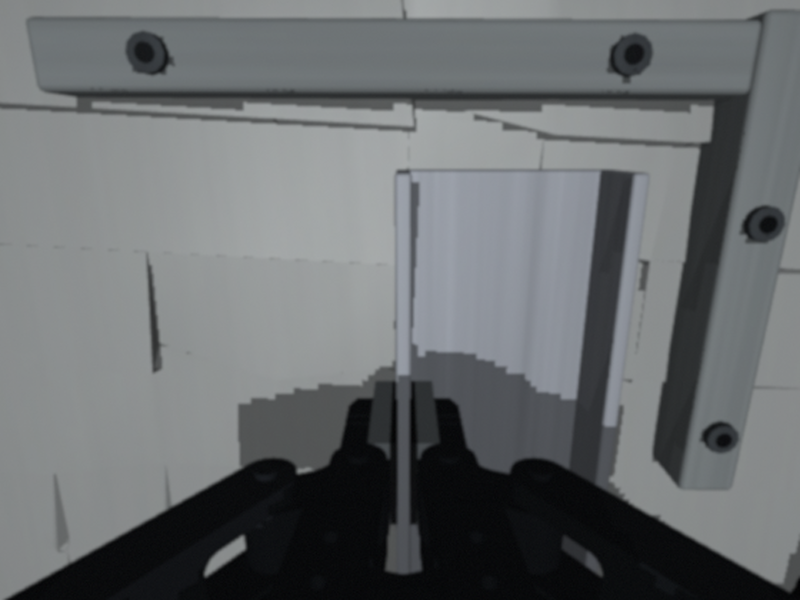

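The fence is ~7 mm farther than the first estimate: its corner shows at (750,93) against the predicted (722,100). The channel is gripped and parallel to the fence. I'll push right up to near contact, then go in small steps while watching the force.

```bash
sed -i 's/FC=.*/FC=np.array([.6965,.198]);TH=.055/' h.py
python3 -m pendant '{"linear":[[0,8,0],[0,15,0],[0,18,0],[0,20,0],[0,21,0],[0,22,0],[0,22,0]],"rotation":[[0,0,0],[0,0,0],[0,0,0],[0,0,0],[0,0,0],[0,0,0],[0,0,0]],"jaw":[0,0,0,0,0,0,0]}'
python3 -m pendant '{"linear":[[0,1,0],[0,1,0]],"rotation":[[0,0,0],[0,0,0]],"jaw":[0,0]}'
python3 -m pendant '{"linear":[[0,1,0],[0,1,0]],"rotation":[[0,0,0],[0,0,0]],"jaw":[0,0]}'
```

```text
clock: 6.15
tcp_pos: [0.6413, 0.1067, 0.0294]
eef_rot: [0.0, 0.688, 0.726, -0.0]
ft_force: [-3.3, -0.5, 5.9]
width: 0.003
finger_force: 31.4
clock: 6.35
tcp_pos: [0.6422, 0.1069, 0.0295]
eef_rot: [0.0, 0.688, 0.726, -0.0]
ft_force: [-3.9, -0.3, 5.8]
width: 0.0034
finger_force: 31.4
clock: 6.55
tcp_pos: [0.6432, 0.107, 0.0295]
eef_rot: [0.0, 0.688, 0.726, -0.0]
ft_force: [-3.5, -0.2, 5.4]
width: 0.0032
finger_force: 31.4
```

```bash
python3 -m pendant '{"linear":[[0,1,0],[0,2,0],[0,2,0]],"rotation":[[0,0,0],[0,0,0],[0,0,0]],"jaw":[0,0,0]}'
python3 -m pendant '{"linear":[[0,1,0],[0,1,0]],"rotation":[[0,0,0],[0,0,0]],"jaw":[0,0]}'
python3 -m pendant '{"linear":[[0,1,0],[0,1,0]],"rotation":[[0,0,0],[0,0,0]],"jaw":[0,0]}'
```

```text
clock: 6.85
tcp_pos: [0.6435, 0.1071, 0.0294]
eef_rot: [-0.001, 0.688, 0.726, -0.002]
ft_force: [-8.9, -2.6, 8.9]
width: 0.0032
finger_force: 32.0
clock: 7.05
tcp_pos: [0.6436, 0.1071, 0.0294]
eef_rot: [-0.001, 0.688, 0.726, -0.002]
ft_force: [-11.1, -1.5, 11.7]
width: 0.0034
finger_force: 32.4
clock: 7.25
tcp_pos: [0.6436, 0.1071, 0.0294]
eef_rot: [-0.002, 0.688, 0.726, -0.003]
ft_force: [-14.9, -3.2, 14.9]
width: 0.0031
finger_force: 32.8
```

```bash
python3 -m pendant '{"linear":[[0,-3,0],[4,-3,0],[8,-3,0],[9,-3,0],[9,-3,0]],"rotation":[[0,0,0],[0,0,0],[0,0,0],[0,0,0],[0,0,0]],"jaw":[0,0,0,0,0]}'
python3 -m pendant '{"linear":[[1,0,0],[2,0,0],[2,0,0]],"rotation":[[0,0,0],[0,0,0],[0,0,0]],"jaw":[0,0,0]}'
python3 -m pendant '{"linear":[[1,0,0],[2,0,0],[2,0,0]],"rotation":[[0,0,0],[0,0,0],[0,0,0]],"jaw":[0,0,0]}'
python3 -m pendant '{"linear":[[1,0,0],[2,0,0],[2,0,0]],"rotation":[[0,0,0],[0,0,0],[0,0,0]],"jaw":[0,0,0]}'
```

```text
clock: 7.75
tcp_pos: [0.6433, 0.1105, 0.0294]
eef_rot: [0.002, 0.689, 0.725, -0.004]
ft_force: [-7.9, -13.3, 12.5]
width: 0.0033
finger_force: 32.5
clock: 8.05
tcp_pos: [0.6433, 0.1117, 0.0294]
eef_rot: [0.002, 0.689, 0.724, -0.004]
ft_force: [-7.6, -14.1, 13.4]
width: 0.003
finger_force: 32.6
clock: 8.35
tcp_pos: [0.6432, 0.1138, 0.0294]
eef_rot: [0.002, 0.689, 0.724, -0.004]
ft_force: [-7.4, -13.3, 14.1]
width: 0.0032
finger_force: 32.6
clock: 8.65
tcp_pos: [0.643, 0.1159, 0.0294]
eef_rot: [0.002, 0.689, 0.724, -0.004]
ft_force: [-7.5, -14.1, 13.6]
width: 0.0035
finger_force: 32.6
```

```bash
python3 -c "
from h import *
p=look('wrist','w3')
s=manip.get_state();print(w2f(s['tcp_pos']))"
```

```text
scale 1.4285714285714286
[-0.05787446 -0.07909609]
```

View pics/w3.png

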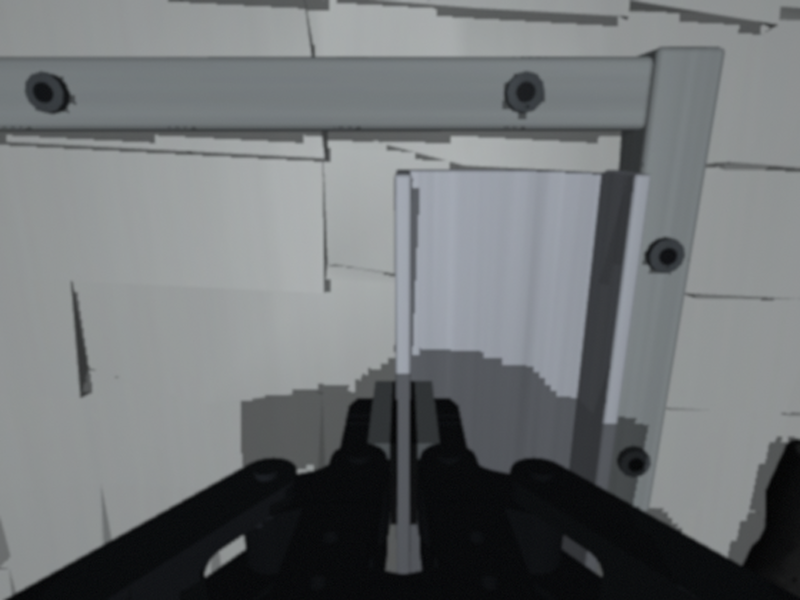

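The channel hasn't slipped in the grip. Its end (row 170) is still ~9 mm short of the left bar (row 131), so I continue left.

```bash
python3 -m pendant '{"linear":[[2,0,-0.8],[4,0,-0.8],[6,0,-0.8],[6,0,-0.8]],"rotation":[[0,0,0],[0,0,0],[0,0,0],[0,0,0]],"jaw":[0,0,0,0]}'
python3 -m pendant '{"linear":[[1,0,0],[2,0,0],[2,0,0]],"rotation":[[0,0,0],[0,0,0],[0,0,0]],"jaw":[0,0,0]}'
python3 -m pendant '{"linear":[[1,0,0],[2,0,0],[2,0,0]],"rotation":[[0,0,0],[0,0,0],[0,0,0]],"jaw":[0,0,0]}'
python3 -m pendant '{"linear":[[1,0,0],[2,0,0],[2,0,0]],"rotation":[[0,0,0],[0,0,0],[0,0,0]],"jaw":[0,0,0]}'
```

```text
clock: 9.1
tcp_pos: [0.6426, 0.1256, 0.0295]
eef_rot: [0.001, 0.688, 0.725, -0.002]
ft_force: [-4.2, -5.3, 3.9]
width: 0.0032
finger_force: 31.3
clock: 9.4
tcp_pos: [0.6426, 0.1257, 0.0294]
eef_rot: [0.001, 0.689, 0.725, -0.003]
ft_force: [-4.0, -8.6, 6.3]
width: 0.0034
finger_force: 31.5
clock: 9.7
tcp_pos: [0.6426, 0.1257, 0.0295]
eef_rot: [0.002, 0.689, 0.724, -0.004]
ft_force: [-6.2, -12.7, 7.1]
width: 0.0032
finger_force: 31.8
clock: 10.0
tcp_pos: [0.6426, 0.1258, 0.0294]
eef_rot: [0.003, 0.69, 0.724, -0.005]
ft_force: [-5.9, -17.1, 9.6]
width: 0.0031
finger_force: 32.1
```

```bash
python3 -m pendant '{"linear":[[-3,2,0],[-4,3,0],[-4,3,0],[-4,3,0],[-4,0,0],[-5,-1,0],[-5,-1,0],[-5,-1,0],[-5,-1,-30],[-5,-1,-80],[-5,-1,-110],[-5,-1,-110]],"rotation":[[0,0,0],[0,0,0],[0,0,0],[0,0,0],[0,0,0],[0,0,0],[0,0,0],[0,0,0],[0,0,0],[0,0,0],[0,0,0],[0,0,0]],"jaw":[0,0,0,0,0,20,25,25,25,25,25,25]}'
python3 -c "
from h import *
p=look('wrist','w4')
look('top','t2',(290,170,480,310),4)
s=manip.get_state();print(w2f(s['tcp_pos']))
for P in [(0,0),(0,-.108),(-.168,0)]: print(w2px(p,[*f2w(*P),.02])*800/560)"
```

```text
clock: 11.2
tcp_pos: [0.6446, 0.1314, 0.1452]
eef_rot: [0.002, 0.688, 0.726, 0.004]
ft_force: [-0.1, 0.1, -0.4]
width: 0.0248
finger_force: 0.0
scale 1.4285714285714286
scale 4
[-0.05760378 -0.06521236]
[521.93677678 175.18322124]
[508.55976195 390.10904193]
[154.63620503 175.77639113]
```

View pics/w4.png

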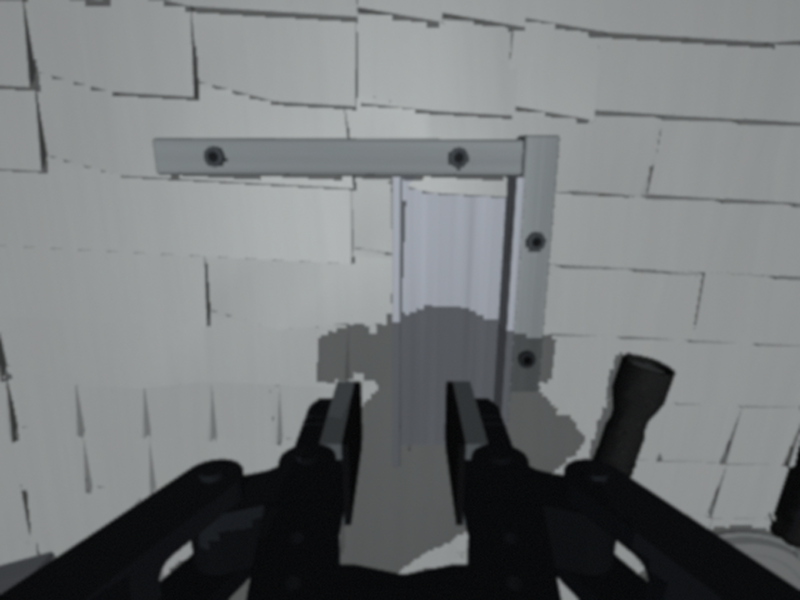

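View pics/t2.png

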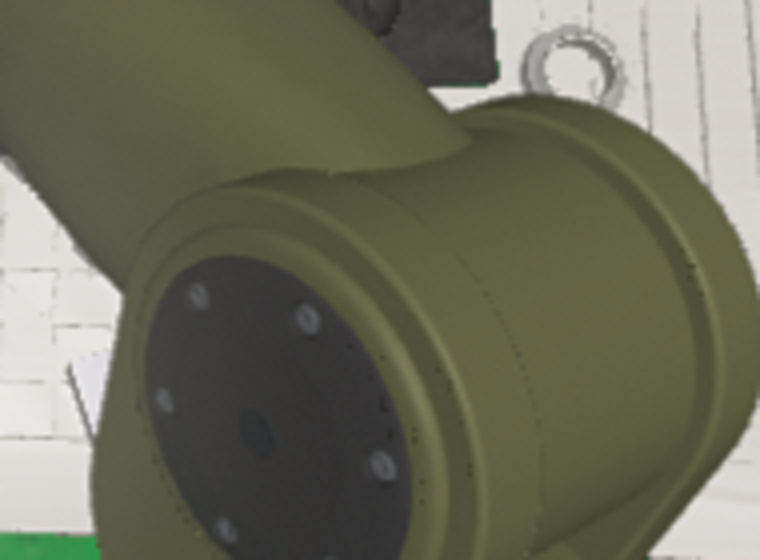

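Channel 1 is seated: flush on the left bar (row ~176) and against the far bar (column ~515). The second picture is blocked by the arm. On to channel 2.

```bash
python3 -c "
from h import *
go(.502,-.371,.16,-95.7)"
```

```text
go [-492.4 -167.5  -19.8] [ 1.000e-03 -2.000e-03  1.725e+00] cur yaw 3.1 q [ 0.18  0.74 -0.75  1.55  0.55  1.07 -0.66]
```

```bash
python3 -m pendant '{"linear":[[-45,-15,-20],[-90,-31,-20],[-135,-46,-20],[-180,-61,-20],[-225,-77,-20],[-270,-92,-20],[-315,-107,-20],[-360,-122,-20],[-405,-138,-20],[-450,-153,-20],[-492,-167,-20],[-492,-167,-20]],"rotation":[[0,0,0.14],[0,0,0.28],[0,0,0.43],[0,0,0.57],[0,0,0.71],[0,0,0.85],[0,0,1.0],[0,0,1.14],[0,0,1.28],[0,0,1.42],[0,0,1.57],[0,0,1.7]],"jaw":[30,30,30,30,30,30,30,30,30,30,30,30]}'
python3 -c "
from h import *
go(.502,-.371,.16,-95.7)
p=look('wrist','w5')
for P in [(.502,-.371,.026)]: print(w2px(p,P)*800/560)"
```

```text
clock: 12.5
tcp_pos: [0.4971, -0.3793, 0.1577]
eef_rot: [0.002, 0.999, -0.046, -0.002]
ft_force: [0.1, -1.2, -0.3]
width: 0.0299
finger_force: 0.0
go [ 4.1 -8.7 -2.4] [0.003 0.005 0.008] cur yaw -95.2 q [ 0.81  0.6  -0.33  1.62  0.23  0.96 -1.26]
scale 1.4285714285714286
[385.30505167 294.00101477]
```

View pics/w5.png

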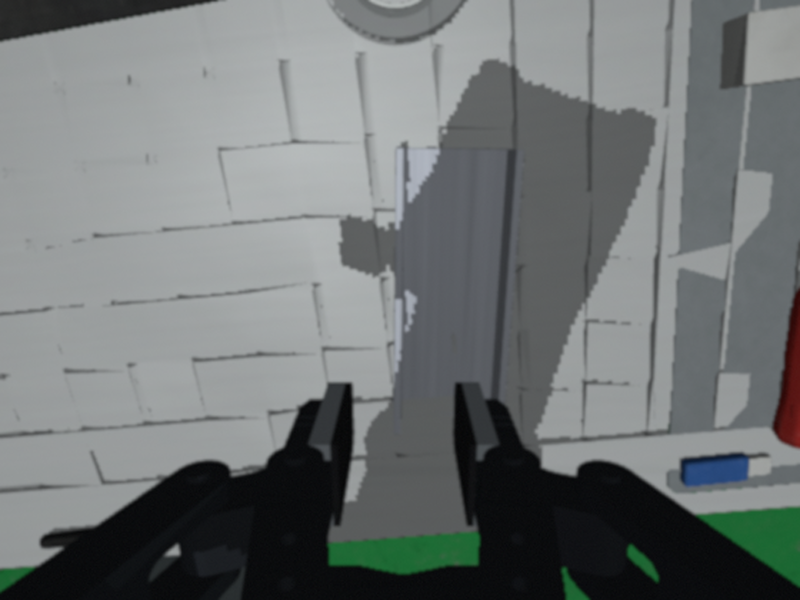

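Channel 2's left wall is at column 400, between the fingers, and spans rows 147–430. I'll shift ~6 mm forward and descend.

```bash
python3 -m pendant '{"linear":[[6,0,40],[6,0,80],[6,0,105],[6,0,118],[6,0,124],[6,0,128],[6,0,128],[6,0,128],[6,0,128],[6,0,128],[6,0,128],[6,0,127.5]],"rotation":[[0,0,0],[0,0,0],[0,0,0],[0,0,0],[0,0,0],[0,0,0],[0,0,0],[0,0,0],[0,0,0],[0,0,0],[0,0,0],[0,0,0]],"jaw":[30,30,30,30,30,30,30,0,0,0,0,0]}' 30
python3 -c "
from h import *
s=manip.get_state();t=s['tcp_pos']
go(t[0],t[1],t[2],3.1)
go(.47,.02,t[2]);x,y=f2w(-.130,-.095);print(x,y);go(x,y,t[2],3.1)"
```

```text
clock: 13.75
tcp_pos: [0.5084, -0.3719, 0.0333]
eef_rot: [0.0, 0.999, -0.038, 0.001]
ft_force: [1.2, -2.1, 0.5]
width: 0.0031
finger_force: 30.9
go [0. 0. 0.] [ 0.002 -0.    -1.7  ] cur yaw -94.3 q [ 0.76  0.75 -0.28  1.72  0.3   0.71 -1.32]
go [ -67.8 -387.9   -0.5] [ 0.001 -0.001  0.   ] cur yaw -94.3 q [ 0.76  0.75 -0.28  1.72  0.3   0.71 -1.32]
0.5719189415666837 0.09599725552890935
go [ 2.810e+01 -4.714e+02 -4.000e-01] [ 0.002 -0.    -1.7  ] cur yaw -94.3 q [ 0.76  0.75 -0.28  1.72  0.3   0.71 -1.32]
```

```bash
python3 -m pendant '{"linear":[[0,0,0],[0,0,0],[0,0,0],[0,0,0],[0,0,0],[0,0,0],[0,0,0],[0,0,0],[0,0,0],[0,0,0],[0,0,0],[0,0,0]],"rotation":[[0,0,-0.14],[0,0,-0.28],[0,0,-0.42],[0,0,-0.56],[0,0,-0.7],[0,0,-0.84],[0,0,-0.98],[0,0,-1.12],[0,0,-1.26],[0,0,-1.4],[0,0,-1.54],[0,0,-1.68]],"jaw":[0,0,0,0,0,0,0,0,0,0,0,0]}'
python3 -c "
from h import *
s=manip.get_state();t=s['tcp_pos']
go(.52,-.02,t[2],3.1);x,y=f2w(-.130,-.095);print(x,y);go(x,y,t[2],3.1)"
```

```text
clock: 14.95
tcp_pos: [0.5082, -0.372, 0.0333]
eef_rot: [0.001, 0.693, 0.721, -0.0]
ft_force: [0.2, -1.0, 3.4]
width: 0.0027
finger_force: 31.4
go [351.3  25.5  -0.4] [ 0.001  0.001 -0.015] cur yaw 2.2 q [ 1.01  0.84 -0.74  1.72  0.72  0.87 -0.  ]
0.5719189415666837 0.09599725552890935
go [465.2  81.9  -0.5] [ 0.001  0.001 -0.015] cur yaw 2.2 q [ 1.01  0.84 -0.74  1.72  0.72  0.87 -0.  ]
```

```bash
python3 -m pendant '{"linear":[[30,3,0],[60,6,0],[90,9,0],[120,11,0],[150,13,0],[180,15,0],[210,17,0],[240,19,0],[270,21,0],[300,23,0],[330,25,0],[350,26,0]],"rotation":[[0,0,-0.01],[0,0,-0.015],[0,0,-0.015],[0,0,-0.015],[0,0,-0.015],[0,0,-0.015],[0,0,-0.015],[0,0,-0.015],[0,0,-0.015],[0,0,-0.015],[0,0,-0.015],[0,0,-0.015]],"jaw":[0,0,0,0,0,0,0,0,0,0,0,0]}'
python3 -c "
from h import *
s=manip.get_state();t=s['tcp_pos']
x,y=f2w(-.130,-.095);go(x,y,t[2],3.1)"
```

```text
clock: 16.15
tcp_pos: [0.5224, -0.0192, 0.0332]
eef_rot: [0.001, 0.689, 0.725, 0.0]
ft_force: [-1.0, -4.2, 7.2]
width: 0.0031
finger_force: 31.9
go [112.6  55.2  -0. ] [ 0.001  0.001 -0.004] cur yaw 2.9 q [ 0.42  0.71 -0.68  2.01  0.73  0.67 -0.68]
```

```bash
python3 -m pendant '{"linear":[[25,10,-0.5],[50,20,-0.5],[70,32,-0.5],[90,44,-0.5],[102,52,-0.5],[108,55,-0.5],[112,55,-0.5],[112,55,-0.5]],"rotation":[[0,0,-0.004],[0,0,-0.004],[0,0,-0.004],[0,0,-0.004],[0,0,-0.004],[0,0,-0.004],[0,0,-0.004],[0,0,-0.004]],"jaw":[0,0,0,0,0,0,0,0]}'
python3 -m pendant '{"linear":[[0,4,0],[0,7,0],[0,9,0],[0,9,0]],"rotation":[[0,0,0],[0,0,0],[0,0,0],[0,0,0]],"jaw":[0,0,0,0]}'
python3 -m pendant '{"linear":[[0,1,0],[0,2,0],[0,2,0]],"rotation":[[0,0,0],[0,0,0],[0,0,0]],"jaw":[0,0,0]}'
python3 -c "
from h import *
s=manip.get_state();print(w2f(s['tcp_pos']),s['ft_force'])"
```

```text
clock: 16.95
tcp_pos: [0.5718, 0.0934, 0.0333]
eef_rot: [0.0, 0.688, 0.725, 0.0]
ft_force: [0.6, -0.6, 3.2]
width: 0.0031
finger_force: 31.3
clock: 17.35
tcp_pos: [0.5791, 0.0939, 0.0333]
eef_rot: [-0.001, 0.688, 0.726, -0.001]
ft_force: [-5.0, -0.8, 7.6]
width: 0.0032
finger_force: 32.0
clock: 17.65
tcp_pos: [0.5808, 0.094, 0.0333]
eef_rot: [-0.001, 0.688, 0.726, -0.001]
ft_force: [-6.0, -0.6, 9.2]
width: 0.0033
finger_force: 32.0
[-0.12124964 -0.09749058] [-6.02003008 -0.58738095  9.17404853]
```

```bash
python3 -m pendant '{"linear":[[0,1,0],[0,2,0],[0,2,0]],"rotation":[[0,0,0],[0,0,0],[0,0,0]],"jaw":[0,0,0]}'
python3 -m pendant '{"linear":[[0,1,0],[0,2,0],[0,2,0]],"rotation":[[0,0,0],[0,0,0],[0,0,0]],"jaw":[0,0,0]}'
python3 -m pendant '{"linear":[[0,1,0],[0,2,0],[0,2,0]],"rotation":[[0,0,0],[0,0,0],[0,0,0]],"jaw":[0,0,0]}'
python3 -c "
from h import *
s=manip.get_state();print(w2f(s['tcp_pos']),s['ft_force'])"
```

```text
clock: 17.95
tcp_pos: [0.5828, 0.0941, 0.0333]
eef_rot: [-0.001, 0.688, 0.726, -0.001]
ft_force: [-6.3, -0.5, 9.0]
width: 0.0032
finger_force: 32.0
clock: 18.25
tcp_pos: [0.5841, 0.0942, 0.0332]
eef_rot: [-0.001, 0.688, 0.726, -0.002]
ft_force: [-7.7, -0.6, 11.2]
width: 0.0035
finger_force: 32.3
clock: 18.55
tcp_pos: [0.5842, 0.0942, 0.0333]
eef_rot: [-0.002, 0.688, 0.726, -0.003]
ft_force: [-13.9, -1.5, 16.0]
width: 0.0029
finger_force: 33.0
[-0.11779417 -0.09747083] [-13.92307614  -1.50073857  15.97044637]
```

```bash
python3 -m pendant '{"linear":[[0,-4,-0.7],[4,-4,-0.7],[8,-4,-0.7],[11,-4,-0.7],[13,-4,-0.7],[13,-4,-0.7]],"rotation":[[0,0,0],[0,0,0],[0,0,0],[0,0,0],[0,0,0],[0,0,0]],"jaw":[0,0,0,0,0,0]}'
python3 -m pendant '{"linear":[[1,0,0],[2,0,0],[3,0,0],[3,0,0]],"rotation":[[0,0,0],[0,0,0],[0,0,0],[0,0,0]],"jaw":[0,0,0,0]}'
python3 -m pendant '{"linear":[[1,0,0],[2,0,0],[3,0,0],[3,0,0]],"rotation":[[0,0,0],[0,0,0],[0,0,0],[0,0,0]],"jaw":[0,0,0,0]}'
python3 -m pendant '{"linear":[[1,0,0],[2,0,0],[2,0,0]],"rotation":[[0,0,0],[0,0,0],[0,0,0]],"jaw":[0,0,0]}'
```

```text
clock: 19.15
tcp_pos: [0.5834, 0.108, 0.0335]
eef_rot: [-0.0, 0.688, 0.726, -0.0]
ft_force: [-3.6, -0.4, -1.8]
width: 0.003
finger_force: 30.7
clock: 19.55
tcp_pos: [0.5832, 0.1104, 0.0337]
eef_rot: [-0.0, 0.688, 0.726, -0.0]
ft_force: [-3.5, -1.1, -2.1]
width: 0.003
finger_force: 30.7
clock: 19.95
tcp_pos: [0.5831, 0.1135, 0.0337]
eef_rot: [-0.0, 0.688, 0.726, -0.0]
ft_force: [-4.0, -1.5, -1.2]
width: 0.0029
finger_force: 30.7
clock: 20.25
tcp_pos: [0.583, 0.1155, 0.0337]
eef_rot: [-0.0, 0.688, 0.726, -0.0]
ft_force: [-2.8, -2.4, -1.7]
width: 0.003
finger_force: 30.7
```

```bash
python3 -m pendant '{"linear":[[1,0,0],[2,0,0],[2,0,0]],"rotation":[[0,0,0],[0,0,0],[0,0,0]],"jaw":[0,0,0]}'
python3 -m pendant '{"linear":[[1,0,0],[2,0,0],[2,0,0]],"rotation":[[0,0,0],[0,0,0],[0,0,0]],"jaw":[0,0,0]}'
python3 -m pendant '{"linear":[[1,0,0],[2,0,0],[2,0,0]],"rotation":[[0,0,0],[0,0,0],[0,0,0]],"jaw":[0,0,0]}'
python3 -m pendant '{"linear":[[1,0,0],[2,0,0],[2,0,0]],"rotation":[[0,0,0],[0,0,0],[0,0,0]],"jaw":[0,0,0]}'
```

```text
clock: 20.55
tcp_pos: [0.5829, 0.1175, 0.0337]
eef_rot: [-0.0, 0.688, 0.726, -0.0]
ft_force: [-4.8, -2.3, -2.4]
width: 0.0028
finger_force: 30.7
clock: 20.85
tcp_pos: [0.5828, 0.1195, 0.0337]
eef_rot: [-0.0, 0.688, 0.726, -0.0]
ft_force: [-5.4, -1.9, -2.2]
width: 0.0029
finger_force: 30.7
clock: 21.15
tcp_pos: [0.5827, 0.1215, 0.0337]
eef_rot: [-0.0, 0.688, 0.726, -0.0]
ft_force: [-5.0, -2.6, -1.5]
width: 0.0031
finger_force: 30.7
clock: 21.45
tcp_pos: [0.5826, 0.1235, 0.0337]
eef_rot: [-0.0, 0.688, 0.726, -0.0]
ft_force: [-4.4, -1.8, -0.8]
width: 0.0028
finger_force: 30.7
```

```bash
python3 -m pendant '{"linear":[[1,0,0],[2,0,0],[2,0,0]],"rotation":[[0,0,0],[0,0,0],[0,0,0]],"jaw":[0,0,0]}'
python3 -m pendant '{"linear":[[1,0,0],[2,0,0],[2,0,0]],"rotation":[[0,0,0],[0,0,0],[0,0,0]],"jaw":[0,0,0]}'
python3 -m pendant '{"linear":[[1,0,0],[2,0,0],[2,0,0]],"rotation":[[0,0,0],[0,0,0],[0,0,0]],"jaw":[0,0,0]}'
python3 -m pendant '{"linear":[[1,0,0],[2,0,0],[2,0,0]],"rotation":[[0,0,0],[0,0,0],[0,0,0]],"jaw":[0,0,0]}'
```

```text
clock: 21.75
tcp_pos: [0.5825, 0.1255, 0.0337]
eef_rot: [-0.0, 0.688, 0.726, -0.0]
ft_force: [-4.3, -2.4, -0.9]
width: 0.0029
finger_force: 30.7
clock: 22.05
tcp_pos: [0.5824, 0.1275, 0.0337]
eef_rot: [-0.0, 0.688, 0.726, -0.0]
ft_force: [-4.5, -3.2, -1.7]
width: 0.0032
finger_force: 30.7
clock: 22.35
tcp_pos: [0.5823, 0.128, 0.0336]
eef_rot: [0.0, 0.688, 0.725, -0.001]
ft_force: [-4.6, -6.4, -0.2]
width: 0.0028
finger_force: 30.8
clock: 22.65
tcp_pos: [0.5823, 0.1281, 0.0336]
eef_rot: [0.001, 0.689, 0.725, -0.002]
ft_force: [-4.5, -9.9, 1.0]
width: 0.0034
finger_force: 31.1
```

```bash
python3 -m pendant '{"linear":[[-1,2,0.4],[-1,5,0.4],[-1,5,0.4],[-1,5,0.4],[-2,1,0],[-3,0,0],[-3,0,0],[-3,0,0],[-3,0,-30],[-3,0,-80],[-3,-20,-130],[-3,-30,-150]],"rotation":[[0,0,0],[0,0,0],[0,0,0],[0,0,0],[0,0,0],[0,0,0],[0,0,0],[0,0,0],[0,0,0],[0,0,0],[0,0,0],[0,0,0]],"jaw":[0,0,0,0,0,20,25,25,25,25,25,25]}'
python3 -c "
from h import *
p=look('wrist','w6')
s=manip.get_state();print(s['tcp_pos'],w2f(s['tcp_pos']))
for P in [(0,0),(0,-.108),(-.168,0)]: print(w2px(p,[*f2w(*P),.02])*800/560)"
```

```text
clock: 23.85
tcp_pos: [0.5536, 0.1288, 0.1878]
eef_rot: [0.001, 0.688, 0.726, 0.003]
ft_force: [-0.4, -0.1, 0.2]
width: 0.0249
finger_force: 0.0
scale 1.4285714285714286
[0.55291998 0.12936759 0.19033143] [-0.14713579 -0.06063571]
[674.02921898 175.85818467]
[647.32874385 362.23286481]
[361.62747163 176.4271056 ]
```

View pics/w6.png

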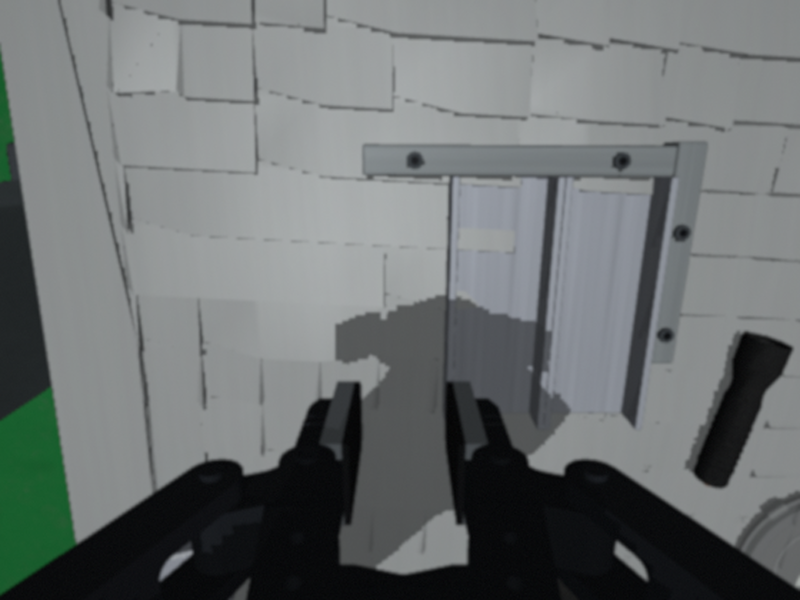

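The row is closed: both channels are flush on the left bar (row ~177), and the joint at column ~555 is closed. Now bridge 1.

```bash
python3 -c "
from h import *
go(.421,-.073,.17,-73.4)"
```

```text
go [-194.9 -143.    18.8] [ 0.005 -0.007  1.336] cur yaw 3.1 q [ 0.25  0.57 -0.83  1.74  0.48  1.04 -0.7 ]
```

```bash
python3 -m pendant '{"linear":[[-30,-22,0],[-60,-44,0],[-90,-66,0],[-120,-88,0],[-150,-110,0],[-180,-132,0],[-195,-143,10],[-195,-143,19],[-195,-143,19],[-195,-143,19],[-195,-143,19],[-195,-143,19]],"rotation":[[0,0,0.14],[0,0,0.28],[0,0,0.42],[0,0,0.56],[0,0,0.7],[0,0,0.84],[0,0,0.98],[0,0,1.12],[0,0,1.26],[0,0,1.336],[0,0,1.336],[0,0,1.336]],"jaw":[70,70,70,70,70,70,70,70,70,70,70,70]}'
python3 -c "
from h import *
go(.421,-.073,.17,-73.4)
p=look('wrist','w7')
c,s=np.cos(.29),np.sin(.29)
for a,b in [(0,0),(.03,.023),(.03,-.023),(-.03,.023),(-.03,-.023)]: print(w2px(p,(.421+c*a-s*b,-.073+s*a+c*b,.038))*800/560)"
```

```text
clock: 25.1
tcp_pos: [0.4208, -0.0751, 0.1649]
eef_rot: [0.0, 0.989, 0.145, 0.0]
ft_force: [-0.1, 0.8, -0.3]
width: 0.0702
finger_force: 0.0
go [ 0.8 -2.  -5.1] [ 0.    -0.001  0.001] cur yaw -73.3 q [ 0.5   0.34 -0.5   2.11  0.24  0.74 -1.44]
scale 1.4285714285714286
[399.56112556 304.64898   ]
[351.44466497 244.53509772]
[447.49998178 244.58748215]
[354.74777194 360.79460704]
[444.54864767 360.85375015]
```

View pics/w7.png

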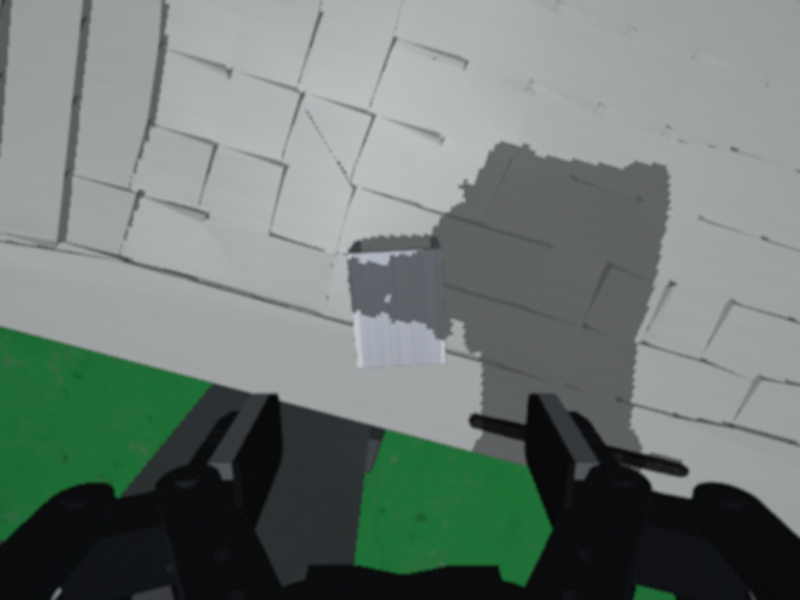

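The top of the bridge spans (350,252) to (445,365), which matches the prediction. Descend and grip.

```bash
python3 -m pendant '{"linear":[[-2,0,45],[-2,0,85],[-2,0,110],[-2,0,125],[-2,0,132],[-2,0,132],[-2,0,132],[-2,0,132],[-2,0,132],[-2,0,132],[-2,0,132],[-2,0,132]],"rotation":[[0,0,0],[0,0,0],[0,0,0],[0,0,0],[0,0,0],[0,0,0],[0,0,0],[0,0,0],[0,0,0],[0,0,0],[0,0,0],[0,0,0]],"jaw":[70,70,70,70,70,70,40,40,40,40,40,40]}' 35
python3 -m pendant '{"linear":[[0,0,-10],[0,0,-40],[0,0,-70],[0,0,-70]],"rotation":[[0,0,0],[0,0,0],[0,0,0],[0,0,0]],"jaw":[40,40,40,40]}'
python3 -c "
from h import *
x,y=f2w(-.0605,-.110);go(x,y,.15,3.1)"
```

```text
clock: 26.35
tcp_pos: [0.419, -0.076, 0.0338]
eef_rot: [0.0, 0.99, 0.143, 0.001]
ft_force: [-0.7, 0.8, 7.6]
width: 0.0455
finger_force: 35.9
clock: 26.75
tcp_pos: [0.42, -0.0762, 0.1064]
eef_rot: [0.001, 0.99, 0.143, 0.003]
ft_force: [0.4, 1.4, -0.2]
width: 0.0456
finger_force: 35.9
go [258.9 -91.4 -42.6] [ 0.006 -0.003 -1.338] cur yaw -73.5 q [ 0.45  0.43 -0.46  2.19  0.35  0.58 -1.54]
```

```bash
python3 -m pendant '{"linear":[[26,-9,0],[52,-18,0],[78,-27,0],[104,-36,0],[130,-46,0],[156,-55,0],[182,-64,0],[208,-73,0],[234,-82,0],[259,-91,0],[259,-91,0],[259,-91,0]],"rotation":[[0,0,-0.13],[0,0,-0.26],[0,0,-0.39],[0,0,-0.52],[0,0,-0.65],[0,0,-0.78],[0,0,-0.91],[0,0,-1.04],[0,0,-1.17],[0,0,-1.3],[0,0,-1.338],[0,0,-1.338]],"jaw":[40,40,40,40,40,40,40,40,40,40,40,40]}'
python3 -c "
from h import *
x,y=f2w(-.0605,-.110);go(x,y,.038,3.1)
s=manip.get_state();print(s['width'],s['finger_force'])
look('wrist','w8')"
```

```text
clock: 27.95
tcp_pos: [0.6407, 0.085, 0.1023]
eef_rot: [-0.001, 0.687, 0.727, -0.0]
ft_force: [-0.6, -0.2, -1.9]
width: 0.0455
finger_force: 35.9
go [-0.3  1.5 64.3] [-0.001 -0.     0.002] cur yaw 3.2 q [ 0.27  0.78 -0.79  1.62  0.63  1.01 -0.66]
0.04548361191303456 35.8954793214798
scale 1.4285714285714286
```

View pics/w8.png

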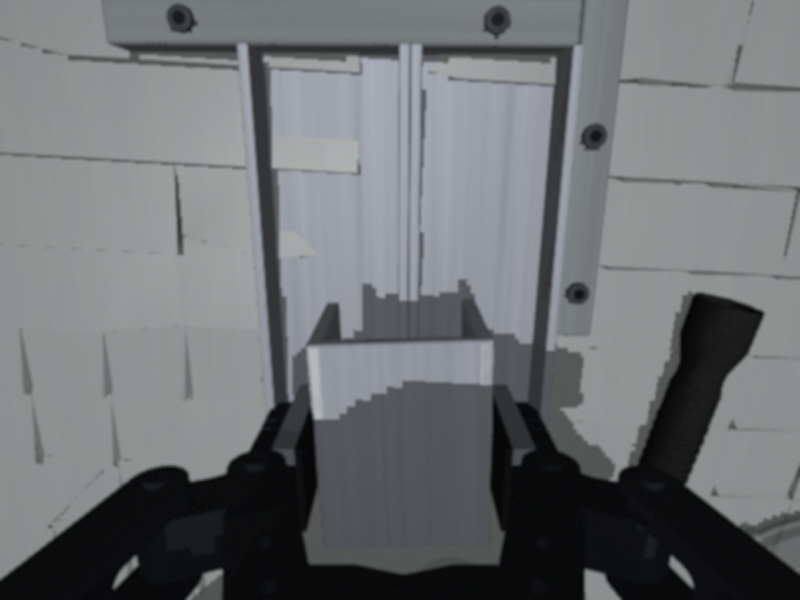

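The row is fully closed: joint at columns 400–421 with no gap, and both ends against the bar at row 45. The bridge is centred over the joint, so I lower it.

```bash
python3 -m pendant '{"linear":[[0,0,25],[0,0,45],[0,0,55],[0,0,60],[0,0,63],[0,0,64],[0,0,64],[0,0,64]],"rotation":[[0,0,0],[0,0,0],[0,0,0],[0,0,0],[0,0,0],[0,0,0],[0,0,0],[0,0,0]],"jaw":[40,40,40,40,40,40,40,40]}'
```

```text
clock: 28.8
tcp_pos: [0.6412, 0.0849, 0.0395]
eef_rot: [0.0, 0.687, 0.726, 0.0]
ft_force: [-0.7, -0.1, -0.7]
width: 0.0455
finger_force: 35.9
```

```bash
python3 -m pendant '{"linear":[[0,0,1],[0,0,1.5],[0,0,1.5],[0,0,1.5],[0,0,1.5],[0,0,1.5],[0,0,-20],[0,0,-60],[0,0,-90],[0,0,-90]],"rotation":[[0,0,0],[0,0,0],[0,0,0],[0,0,0],[0,0,0],[0,0,0],[0,0,0],[0,0,0],[0,0,0],[0,0,0]],"jaw":[40,40,40,56,58,58,58,58,58,58]}'
python3 -c "
from h import *
go(.588,.337,.16,0);go(.588,.337,.16,90)"
```

```text
clock: 29.8
tcp_pos: [0.6429, 0.0861, 0.1333]
eef_rot: [0.002, 0.687, 0.726, 0.003]
ft_force: [0.3, -0.7, -0.2]
width: 0.0579
finger_force: 0.0
go [253.5 -40.8 -26.6] [ 0.007 -0.002  0.055] cur yaw 3.2 q [ 0.28  0.75 -0.81  1.59  0.6   1.06 -0.64]
go [253.5 -40.8 -26.6] [ 0.007  0.004 -1.516] cur yaw 3.2 q [ 0.28  0.75 -0.81  1.59  0.6   1.06 -0.64]
```

```bash
python3 -m pendant '{"linear":[[25,-4,-27],[50,-8,-27],[75,-12,-27],[100,-16,-27],[125,-20,-27],[150,-24,-27],[175,-28,-27],[200,-32,-27],[225,-36,-27],[253,-41,-27],[253,-41,-27],[253,-41,-27]],"rotation":[[0,0,-0.14],[0,0,-0.28],[0,0,-0.42],[0,0,-0.56],[0,0,-0.7],[0,0,-0.84],[0,0,-0.98],[0,0,-1.12],[0,0,-1.26],[0,0,-1.4],[0,0,-1.516],[0,0,-1.516]],"jaw":[70,70,70,70,70,70,70,70,70,70,70,70]}'
python3 -c "
from h import *
go(.588,.337,.16,90)
p=look('wrist','w9')
for a,b in [(0,0),(.03,.023),(.03,-.023),(-.03,.023),(-.03,-.023)]: print(w2px(p,(.588+a,.337+b,.038))*800/560)"
```

```text
clock: 31.0
tcp_pos: [0.5852, 0.336, 0.1547]
eef_rot: [-0.001, -0.002, 1.0, -0.0]
ft_force: [0.8, -0.9, -0.6]
width: 0.0699
finger_force: 0.0
go [-2.8  1.  -5.3] [-0.    -0.001  0.004] cur yaw 90.2 q [-0.    0.89 -1.15  1.48  0.83  1.31  0.35]
scale 1.4285714285714286
[404.78171124 318.62945381]
[450.94673758 376.39096884]
[358.11206902 376.1498328 ]
[454.78234541 257.00362403]
[355.29632422 256.71351541]
```

View pics/w9.png

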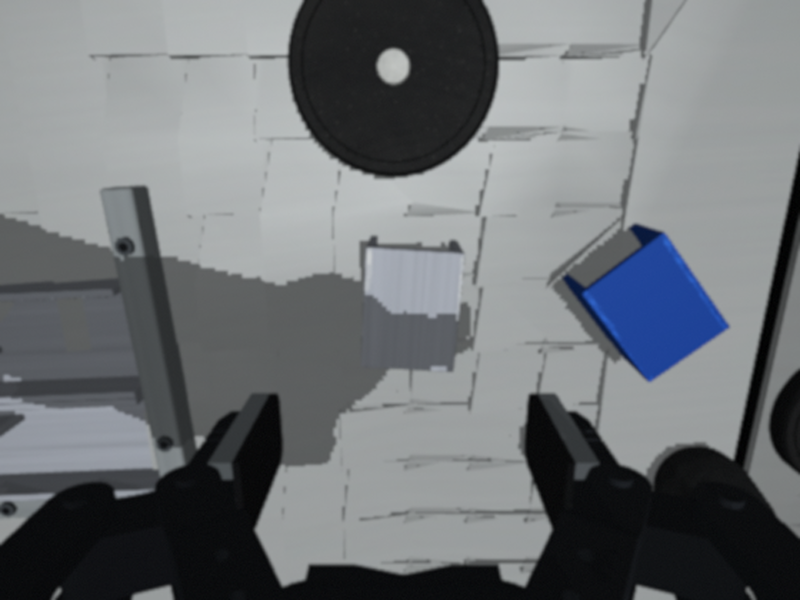

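Bridge 2 (grey) spans (366,247) to (456,372), turned about −3°. The blue look-alike at (655,305) is clear of it. The desk puck with its button is at (393,66).

```bash
python3 -c "
from h import *
go(.5835,.340,.0335,87)
import pickle
p=pickle.load(open('pics/w9.pkl','rb'));print('puck',px2w(p,(393*.7,66*.7),.018), px2w(p,(361*.7,368*.7),.038))"
```

```text
go [  2.2   5.1 121.2] [-0.001 -0.001  0.05 ] cur yaw 89.9 q [-0.    0.89 -1.15  1.48  0.83  1.31  0.34]
puck [0.47437205 0.33128286 0.018     ] [0.61362952 0.31551848 0.038     ]
```

```bash
python3 -m pendant '{"linear":[[2,5,40],[2,5,80],[2,5,100],[2,5,113],[2,5,120],[2,5,120],[2,5,120],[2,5,120],[2,5,120],[2,5,120],[2,5,120],[2,5,120]],"rotation":[[0,0,0.05],[0,0,0.05],[0,0,0.05],[0,0,0.05],[0,0,0.05],[0,0,0.05],[0,0,0.05],[0,0,0.05],[0,0,0.05],[0,0,0.05],[0,0,0.05],[0,0,0.05]],"jaw":[70,70,70,70,70,70,40,40,40,40,40,40]}' 35
python3 -m pendant '{"linear":[[0,0,-10],[0,0,-45],[0,0,-70],[0,0,-70]],"rotation":[[0,0,0],[0,0,0],[0,0,0],[0,0,0]],"jaw":[40,40,40,40]}'
python3 -c "
from h import *
x,y=f2w(-.0605,-.042);go(x,y,.108,3.1)"
```

```text
clock: 32.25
tcp_pos: [0.5846, 0.3408, 0.0375]
eef_rot: [0.001, 0.025, 1.0, 0.001]
ft_force: [-0.2, -0.9, 6.3]
width: 0.0454
finger_force: 36.8
clock: 32.65
tcp_pos: [0.5848, 0.342, 0.1105]
eef_rot: [0.002, 0.025, 1.0, 0.002]
ft_force: [-0.5, -0.0, -0.2]
width: 0.0453
finger_force: 36.2
go [ -62.9 -186.4    1.9] [0.007 0.    1.467] cur yaw 87.2 q [-0.02  0.93 -1.11  1.52  0.87  1.23  0.26]
```

```bash
python3 -m pendant '{"linear":[[-6,-19,0],[-12,-38,0],[-18,-57,0],[-24,-76,0],[-30,-95,0],[-37,-114,0],[-44,-133,0],[-50,-152,0],[-57,-170,0],[-63,-186,0],[-63,-186,0],[-63,-186,0]],"rotation":[[0,0,0.14],[0,0,0.28],[0,0,0.42],[0,0,0.56],[0,0,0.7],[0,0,0.84],[0,0,0.98],[0,0,1.12],[0,0,1.26],[0,0,1.4],[0,0,1.467],[0,0,1.467]],"jaw":[40,40,40,40,40,40,40,40,40,40,40,40]}'
python3 -c "
from h import *
x,y=f2w(-.0605,-.040);go(x,y,.042,3.1)
s=manip.get_state();print(s['width'],s['finger_force'])"
```

```text
clock: 33.85
tcp_pos: [0.6375, 0.1504, 0.1055]
eef_rot: [0.0, 0.688, 0.725, -0.0]
ft_force: [-0.2, 0.1, -0.1]
width: 0.0453
finger_force: 36.1
go [ 4.4  1.  63.5] [-0.001  0.001 -0.002] cur yaw 3.0 q [ 0.17  0.79 -0.79  1.59  0.63  1.04 -0.76]
0.045252653486649516 36.13652586936951
```

```bash
python3 -m pendant '{"linear":[[4,1,25],[4,1,45],[4,1,55],[4,1,60],[4,1,62],[4,1,63],[4,1,63],[4,1,63]],"rotation":[[0,0,0],[0,0,0],[0,0,0],[0,0,0],[0,0,0],[0,0,0],[0,0,0],[0,0,0]],"jaw":[40,40,40,40,40,40,40,40]}'
python3 -m pendant '{"linear":[[0,0,1],[0,0,1.5],[0,0,1.5]],"rotation":[[0,0,0],[0,0,0],[0,0,0]],"jaw":[40,40,40]}'
```

```text
clock: 34.65
tcp_pos: [0.6388, 0.1554, 0.0435]
eef_rot: [0.0, 0.688, 0.726, 0.0]
ft_force: [-0.1, -0.6, -0.4]
width: 0.045
finger_force: 36.2
clock: 34.95
tcp_pos: [0.6386, 0.1553, 0.0415]
eef_rot: [0.0, 0.688, 0.726, 0.0]
ft_force: [-0.2, 0.5, 0.8]
width: 0.0452
finger_force: 36.3
```

```bash
python3 -m pendant '{"linear":[[0,0,0],[0,0,0],[0,0,0],[0,0,-20],[0,0,-60],[0,0,-100],[0,0,-120],[0,0,-120]],"rotation":[[0,0,0],[0,0,0],[0,0,0],[0,0,0],[0,0,0],[0,0,0],[0,0,0],[0,0,0]],"jaw":[56,58,58,58,58,58,58,58]}'
python3 -c "
from h import *
TH=.055
go(.474-.003,.331+.075,.16,3.1)"
```

```text
clock: 35.75
tcp_pos: [0.6398, 0.1564, 0.1651]
eef_rot: [0.001, 0.688, 0.726, 0.003]
ft_force: [-0.0, 0.1, -0.6]
width: 0.058
finger_force: 0.0
go [ 258.3 -155.2    4.6] [ 0.006 -0.002 -0.   ] cur yaw 3.1 q [ 0.17  0.73 -0.83  1.52  0.58  1.14 -0.72]
```

```bash
python3 -m pendant '{"linear":[[39,-23,0],[78,-47,0],[117,-70,0],[156,-94,0],[195,-117,0],[234,-141,0],[258,-155,0],[258,-155,0],[258,-155,0]],"rotation":[[0,0,0],[0,0,0],[0,0,0],[0,0,0],[0,0,0],[0,0,0],[0,0,0],[0,0,0],[0,0,0]],"jaw":[80,80,80,80,80,80,80,80,80]}'
python3 -c "
from h import *
go(.472,.331+.065,.02,3.1)
p=look('top','t3',(100,140,340,310),3.3)
print([(w2px(p,P)-[100,140])*3.3 for P in [(.474,.331,.018),[*f2w(0,0),.02]]])"
```

```text
clock: 36.65
tcp_pos: [0.4692, 0.4046, 0.1603]
eef_rot: [0.0, 0.687, 0.727, -0.001]
ft_force: [0.2, 0.6, -0.4]
width: 0.0799
finger_force: 0.0
go [ -8.5   2.5 140.3] [-0.001  0.001  0.002] cur yaw 3.2 q [-0.28  0.68 -0.82  1.63  0.55  1.07 -1.2 ]
scale 3.3
[array([219.45099296, 333.79986263]), array([404.27767449,  78.04633657])]
```

View pics/t3.png

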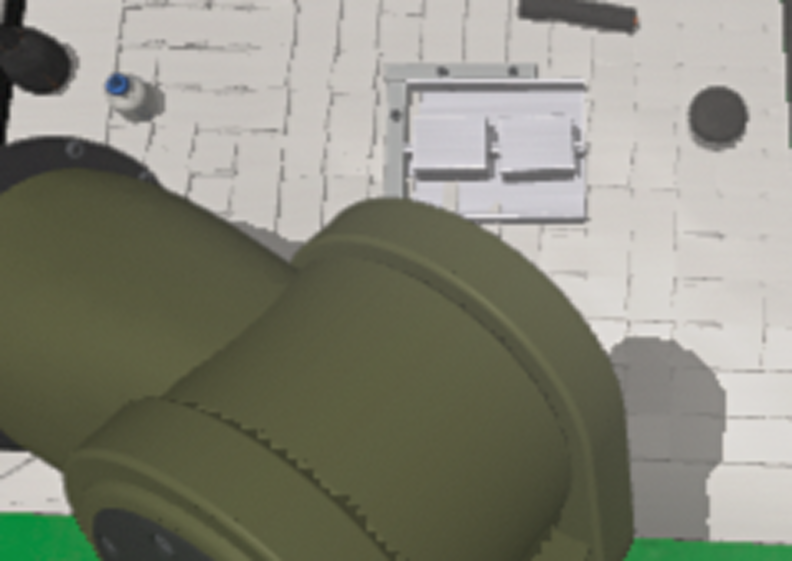

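The picture shows both bridges seated end to end on the joint, (413–487) and (500–575), rows ~115–180. The row is closed, and the bottle and jar are untouched. The arm hides the puck. I've used all my picture views, so from here I measure numerically. Next I lower the open jaws behind the puck so they cage it.

```bash
python3 -m pendant '{"linear":[[-6,2,40],[-6,2,80],[-6,2,110],[-6,2,130],[-6,2,138],[-6,2,143],[-6,2,143]],"rotation":[[0,0,0],[0,0,0],[0,0,0],[0,0,0],[0,0,0],[0,0,0],[0,0,0]],"jaw":[80,80,80,80,80,80,80]}'
python3 -m pendant '{"linear":[[0,0,2],[0,0,4],[0,0,4]],"rotation":[[0,0,0],[0,0,0],[0,0,0]],"jaw":[80,80,80]}'
```

```text
clock: 37.4
tcp_pos: [0.4727, 0.3982, 0.0183]
eef_rot: [0.0, 0.688, 0.726, 0.0]
ft_force: [0.1, 0.5, 0.1]
width: 0.0802
finger_force: 0.0
clock: 37.7
tcp_pos: [0.4723, 0.3987, 0.0147]
eef_rot: [0.0, 0.688, 0.726, 0.0]
ft_force: [-0.8, -0.9, -0.3]
width: 0.0801
finger_force: 0.0
```

```bash
python3 -m pendant '{"linear":[[-12,0,0],[-24,0,0],[-36,-4,0],[-48,-8,0],[-60,-12,0],[-72,-16,0],[-84,-20,0],[-96,-23,0],[-108,-25,0],[-120,-26,0],[-130,-26,0],[-130,-26,0]],"rotation":[[0,0,0],[0,0,0],[0,0,0],[0,0,0],[0,0,0],[0,0,0],[0,0,0],[0,0,0],[0,0,0],[0,0,0],[0,0,0],[0,0,0]],"jaw":[80,80,80,80,80,80,80,80,80,80,80,80]}'
python3 -m pendant '{"linear":[[-12,0,0],[-24,0,0],[-36,0,0],[-48,0,0],[-60,0,0],[-72,0,0],[-84,0,0],[-96,0,0],[-106,0,0],[-113,0,0],[-118,0,0],[-119,0,0]],"rotation":[[0,0,0],[0,0,0],[0,0,0],[0,0,0],[0,0,0],[0,0,0],[0,0,0],[0,0,0],[0,0,0],[0,0,0],[0,0,0],[0,0,0]],"jaw":[80,80,80,80,80,80,80,80,80,80,80,80]}'
python3 -c "
from h import *
s=manip.get_state();print(w2f(s['tcp_pos']),s['tcp_pos'])"
```

```text
clock: 38.9
tcp_pos: [0.4533, 0.265, 0.0142]
eef_rot: [0.001, 0.688, 0.725, -0.001]
ft_force: [-0.5, -0.8, -0.6]
width: 0.0797
finger_force: 0.5
clock: 40.1
tcp_pos: [0.4596, 0.148, 0.0143]
eef_rot: [0.0, 0.688, 0.726, -0.0]
ft_force: [-0.4, 3.5, 1.7]
width: 0.0803
finger_force: 2.5
[-0.2393239  -0.03688152] [0.45956545 0.14801807 0.01428077]
```

```bash
python3 -m pendant '{"linear":[[15,0,0],[20,0,0],[20,0,-40],[20,0,-80],[20,0,-120],[20,0,-150],[20,0,-150]],"rotation":[[0,0,0],[0,0,0],[0,0,0],[0,0,0],[0,0,0],[0,0,0],[0,0,0]],"jaw":[80,80,80,80,80,80,80]}'
python3 -c "
from h import *
x,y=f2w(-.290,-.075);print(x,y);go(x,y,.16,-86.9)"
```

```text
clock: 40.8
tcp_pos: [0.4597, 0.169, 0.1675]
eef_rot: [0.002, 0.688, 0.726, 0.002]
ft_force: [0.5, 0.1, -0.8]
width: 0.0798
finger_force: 0.0
0.41106143506812653 0.1071714491493305
go [-59.1 -51.9   7.2] [ 0.004 -0.004  1.57 ] cur yaw 3.1 q [ 0.22  0.51 -0.92  1.97  0.52  0.91 -0.91]
```

```bash
python3 -m pendant '{"linear":[[-15,-13,0],[-30,-26,0],[-45,-40,0],[-59,-52,0],[-59,-52,0],[-59,-52,0],[-59,-52,0],[-59,-52,0],[-59,-52,0],[-59,-52,0],[-59,-52,0],[-59,-52,0]],"rotation":[[0,0,0.14],[0,0,0.28],[0,0,0.42],[0,0,0.56],[0,0,0.7],[0,0,0.84],[0,0,0.98],[0,0,1.12],[0,0,1.26],[0,0,1.4],[0,0,1.54],[0,0,1.57]],"jaw":[80,80,80,80,80,80,80,80,80,80,80,80]}'
cat > puck.py <<'E'
from h import *
p=manip.camera_params('wrist');im=manip.capture('wrist');cv2.imwrite('pics/pk.png',im)
g=cv2.medianBlur(cv2.cvtColor(im,cv2.COLOR_BGR2GRAY),5)
h=p['position'][2]-.018;r=.049*p['intrinsics'][0,0]/h
c=cv2.HoughCircles(g,cv2.HOUGH_GRADIENT,1,40,param1=80,param2=18,minRadius=int(r*.85),maxRadius=int(r*1.15))
print('r expected',r)
for u,v,q in (c[0][:4] if c is not None else []):
    m=cv2.circle(np.zeros_like(g),(int(u),int(v)),int(q*.8),255,-1)
    w=px2w(p,(u,v),.018);print(np.round([u,v,q],1),w[:2],'fence',np.round(w2f(w),4),'gray',cv2.mean(g,m)[0])
E
python3 puck.py
```

```text
clock: 42.0
tcp_pos: [0.4089, 0.1061, 0.1635]
eef_rot: [0.001, 1.0, 0.026, -0.001]
ft_force: [1.1, -0.1, -0.6]
width: 0.0801
finger_force: 0.0
r expected 67.21464083263209
[276.5 131.5  67.4] [0.46420505 0.11300912] fence [-0.2366 -0.0721] gray 44.620501759564085
```

```bash
python3 -c "
from h import *
s=manip.get_state();print(w2f(s['tcp_pos']))
x,y=f2w(-.295,-.0735);go(x,y,.0145,-86.9)"
```

```text
[-0.29203784 -0.07573486]
go [ -2.7  -2.4 149.2] [ 0.001  0.002 -0.   ] cur yaw -86.9 q [ 0.07  0.33 -0.51  2.12  0.24  0.74 -2.11]
```

```bash
python3 -m pendant '{"linear":[[-3,-2,40],[-3,-2,80],[-3,-2,110],[-3,-2,130],[-3,-2,140],[-3,-2,146],[-3,-2,148],[-3,-2,148]],"rotation":[[0,0,0],[0,0,0],[0,0,0],[0,0,0],[0,0,0],[0,0,0],[0,0,0],[0,0,0]],"jaw":[80,80,80,80,80,80,80,80]}'
python3 -m pendant '{"linear":[[10,0,0],[20,0,0],[30,0,0],[40,0,0],[50,0,0],[60,0,0],[68,0,0],[74,0,0],[77,0,0],[78,0,0],[78,0,0]],"rotation":[[0,0,0],[0,0,0],[0,0,0],[0,0,0],[0,0,0],[0,0,0],[0,0,0],[0,0,0],[0,0,0],[0,0,0],[0,0,0]],"jaw":[80,80,80,80,80,80,80,80,80,80,80]}'
python3 puck.py; python3 -c "
from h import *
s=manip.get_state();print(w2f(s['tcp_pos']),s['ft_force'])"
```

```text
clock: 42.85
tcp_pos: [0.4066, 0.1087, 0.0163]
eef_rot: [0.0, 1.0, 0.028, -0.0]
ft_force: [-0.7, 0.2, 0.9]
width: 0.08
finger_force: 0.0
clock: 43.95
tcp_pos: [0.4837, 0.1123, 0.0165]
eef_rot: [0.001, 1.0, 0.027, -0.001]
ft_force: [-5.5, -0.0, 6.3]
width: 0.0796
finger_force: 4.3
r expected 148.56030256311263
[282.5 203.5 135.9] [0.52580351 0.114652  ] fence [-0.175  -0.0738] gray 46.111972696245736
[-0.21719931 -0.07385013] [-5.22641314 -0.92238058  5.95386741]
```

```bash
for i in 1; do :; done
python3 -m pendant '{"linear":[[1,0,0],[2,0,0],[3,0,0],[4,0,0],[4,0,0]],"rotation":[[0,0,0],[0,0,0],[0,0,0],[0,0,0],[0,0,0]],"jaw":[80,80,80,80,80]}'
python3 -m pendant '{"linear":[[1,0,0],[2,0,0],[2,0,0]],"rotation":[[0,0,0],[0,0,0],[0,0,0]],"jaw":[80,80,80]}'
python3 -m pendant '{"linear":[[1,0,0],[1,0,0]],"rotation":[[0,0,0],[0,0,0]],"jaw":[80,80]}'
python3 -m pendant '{"linear":[[1,0,0],[1,0,0]],"rotation":[[0,0,0],[0,0,0]],"jaw":[80,80]}'
```

```text
clock: 44.5
tcp_pos: [0.4874, 0.1125, 0.0165]
eef_rot: [0.001, 1.0, 0.027, -0.001]
ft_force: [-6.3, -0.3, 5.7]
width: 0.0799
finger_force: 4.5
clock: 44.8
tcp_pos: [0.4894, 0.1126, 0.0165]
eef_rot: [0.001, 1.0, 0.027, -0.001]
ft_force: [-6.7, -0.2, 6.0]
width: 0.0799
finger_force: 4.5
clock: 45.0
tcp_pos: [0.4904, 0.1127, 0.0165]
eef_rot: [0.001, 1.0, 0.027, -0.001]
ft_force: [-6.4, -0.7, 6.2]
width: 0.0801
finger_force: 4.5
clock: 45.2
tcp_pos: [0.4914, 0.1127, 0.0165]
eef_rot: [0.001, 1.0, 0.027, -0.001]
ft_force: [-7.2, -0.3, 5.9]
width: 0.08
finger_force: 4.5
```

```bash
python3 -m pendant '{"linear":[[1,0,0],[1,0,0]],"rotation":[[0,0,0],[0,0,0]],"jaw":[80,80]}' | sed -n '2p;4p'
python3 -m pendant '{"linear":[[1,0,0],[1,0,0]],"rotation":[[0,0,0],[0,0,0]],"jaw":[80,80]}' | sed -n '2p;4p'
python3 -m pendant '{"linear":[[1,0,0],[1,0,0]],"rotation":[[0,0,0],[0,0,0]],"jaw":[80,80]}' | sed -n '2p;4p'
python3 puck.py
```

```text
tcp_pos: [0.4924, 0.1128, 0.0165]
ft_force: [-6.5, -0.4, 6.1]
tcp_pos: [0.4933, 0.1128, 0.0164]
ft_force: [-6.3, -0.5, 6.8]
tcp_pos: [0.4944, 0.1129, 0.0165]
ft_force: [-6.9, -1.3, 5.2]
r expected 148.60074502617485
[282.5 217.5 137.3] [0.53147769 0.1149635 ] fence [-0.1693 -0.0738] gray 46.82617904925329
```

```bash
python3 -m pendant '{"linear":[[1,0,0],[1,0,0]],"rotation":[[0,0,0],[0,0,0]],"jaw":[80,80]}' | sed -n '2p;4p'
python3 -m pendant '{"linear":[[1,0,0],[1,0,0]],"rotation":[[0,0,0],[0,0,0]],"jaw":[80,80]}' | sed -n '2p;4p'
python3 -m pendant '{"linear":[[1,0,0],[1,0,0]],"rotation":[[0,0,0],[0,0,0]],"jaw":[80,80]}' | sed -n '2p;4p'
python3 -m pendant '{"linear":[[1,0,0],[1,0,0]],"rotation":[[0,0,0],[0,0,0]],"jaw":[80,80]}' | sed -n '2p;4p'
```

```text
tcp_pos: [0.4954, 0.113, 0.0165]
ft_force: [-6.4, 0.7, 6.3]
tcp_pos: [0.4963, 0.113, 0.0165]
ft_force: [-7.2, -1.6, 6.2]
tcp_pos: [0.4972, 0.1131, 0.0165]
ft_force: [-7.1, -0.7, 6.2]
tcp_pos: [0.4975, 0.113, 0.0164]
ft_force: [-9.1, -0.3, 8.6]
```

```bash
python3 -m pendant '{"linear":[[1,0,0],[1,0,0]],"rotation":[[0,0,0],[0,0,0]],"jaw":[80,80]}' | sed -n '2p;4p'
python3 -m pendant '{"linear":[[-2,0,0],[-4,0,0],[-8,0,0],[-16,0,0],[-26,0,0],[-36,0,0],[-42,0,0],[-42,0,-40],[-42,0,-80],[-42,0,-120],[-42,0,-140],[-42,0,-140]],"rotation":[[0,0,0],[0,0,0],[0,0,0],[0,0,0],[0,0,0],[0,0,0],[0,0,0],[0,0,0],[0,0,0],[0,0,0],[0,0,0],[0,0,0]],"jaw":[80,80,80,80,80,80,80,80,80,80,80,80]}' | sed -n '2p;4p'
python3 puck.py
python3 - <<'E'
from h import *
# gap check: grey profile through puck centre towards the row, along fence x
im=cv2.imread('pics/pk.png');p=manip.camera_params('wrist')
for y in (-.069,-.074,-.079):
    print(y,[(x,cv2.getRectSubPix(im,(1,1),tuple(map(float,w2px(p,[*f2w(x/1000,y),.018])))).mean().round()) for x in range(-135,-104,2)])
E
```

```text
tcp_pos: [0.4982, 0.1131, 0.0163]
ft_force: [-9.2, -0.5, 8.1]
tcp_pos: [0.4597, 0.1121, 0.159]
ft_force: [0.4, -0.6, -0.8]
r expected 68.21295607875311
[283.5 107.5  69.7] [0.53270511 0.1153645 ] fence [-0.1681 -0.0735] gray 41.96254088846682
-0.069 [(-135, np.float64(39.0)), (-133, np.float64(39.0)), (-131, np.float64(36.0)), (-129, np.float64(35.0)), (-127, np.float64(40.0)), (-125, np.float64(28.0)), (-123, np.float64(63.0)), (-121, np.float64(162.0)), (-119, np.float64(185.0)), (-117, np.float64(173.0)), (-115, np.float64(187.0)), (-113, np.float64(187.0)), (-111, np.float64(190.0)), (-109, np.float64(187.0)), (-107, np.float64(184.0)), (-105, np.float64(185.0))]
-0.074 [(-135, np.float64(40.0)), (-133, np.float64(40.0)), (-131, np.float64(37.0)), (-129, np.float64(36.0)), (-127, np.float64(40.0)), (-125, np.float64(31.0)), (-123, np.float64(64.0)), (-121, np.float64(161.0)), (-119, np.float64(185.0)), (-117, np.float64(174.0)), (-115, np.float64(188.0)), (-113, np.float64(188.0)), (-111, np.float64(187.0)), (-109, np.float64(186.0)), (-107, np.float64(183.0)), (-105, np.float64(184.0))]
-0.079 [(-135, np.float64(40.0)), (-133, np.float64(40.0)), (-131, np.float64(35.0)), (-129, np.float64(37.0)), (-127, np.float64(39.0)), (-125, np.float64(29.0)), (-123, np.float64(67.0)), (-121, np.float64(159.0)), (-119, np.float64(185.0)), (-117, np.float64(173.0)), (-115, np.float64(185.0)), (-113, np.float64(180.0)), (-111, np.float64(178.0)), (-109, np.float64(179.0)), (-107, np.float64(182.0)), (-105, np.float64(184.0))]
```

In contact, but the force only rose ~2 N. I'll push again until the puck and row are firmly jammed.

```bash
python3 -m pendant '{"linear":[[0,0,40],[0,0,80],[0,0,115],[0,0,132],[0,0,140],[0,0,140],[10,0,140],[22,0,140],[32,0,140],[38,0,140],[40,0,140],[40,0,140]],"rotation":[[0,0,0],[0,0,0],[0,0,0],[0,0,0],[0,0,0],[0,0,0],[0,0,0],[0,0,0],[0,0,0],[0,0,0],[0,0,0],[0,0,0]],"jaw":[80,80,80,80,80,80,80,80,80,80,80,80]}' | sed -n '2p;4p'
python3 -m pendant '{"linear":[[1,0,0],[2,0,0],[2,0,0]],"rotation":[[0,0,0],[0,0,0],[0,0,0]],"jaw":[80,80,80]}' | sed -n '2p;4p'
python3 -m pendant '{"linear":[[1,0,0],[1,0,0]],"rotation":[[0,0,0],[0,0,0]],"jaw":[80,80]}' | sed -n '2p;4p'
python3 -m pendant '{"linear":[[1,0,0],[1,0,0]],"rotation":[[0,0,0],[0,0,0]],"jaw":[80,80]}' | sed -n '2p;4p'
```

```text
tcp_pos: [0.498, 0.1132, 0.0167]
ft_force: [-3.0, -1.7, 5.5]
tcp_pos: [0.4983, 0.1132, 0.0165]
ft_force: [-7.0, -0.9, 8.2]
tcp_pos: [0.4984, 0.1132, 0.0164]
ft_force: [-8.6, -0.3, 9.2]
tcp_pos: [0.4987, 0.1132, 0.0163]
ft_force: [-11.0, -0.4, 9.7]
```

```bash
python3 -m pendant '{"linear":[[1,0,0],[2,0,0],[2,0,0]],"rotation":[[0,0,0],[0,0,0],[0,0,0]],"jaw":[80,80,80]}' | sed -n '2p;4p'
python3 -m pendant '{"linear":[[1,0,0],[2,0,0],[2,0,0]],"rotation":[[0,0,0],[0,0,0],[0,0,0]],"jaw":[80,80,80]}' | sed -n '2p;4p'
python3 -m pendant '{"linear":[[1,0,0],[2,0,0],[2,0,0]],"rotation":[[0,0,0],[0,0,0],[0,0,0]],"jaw":[80,80,80]}' | sed -n '2p;4p'
```

```text
tcp_pos: [0.4999, 0.1132, 0.0163]
ft_force: [-12.6, -1.5, 11.2]
tcp_pos: [0.5002, 0.1132, 0.0162]
ft_force: [-17.7, 0.1, 16.1]
tcp_pos: [0.5006, 0.1132, 0.016]
ft_force: [-22.4, 0.1, 18.1]
```

```bash
python3 -m pendant '{"linear":[[-3,0,0],[-6,0,0],[-10,0,0],[-18,0,0],[-28,0,0],[-38,0,0],[-50,0,0],[-52,0,-40],[-52,0,-80],[-52,0,-120],[-52,0,-150],[-52,0,-150]],"rotation":[[0,0,0],[0,0,0],[0,0,0],[0,0,0],[0,0,0],[0,0,0],[0,0,0],[0,0,0],[0,0,0],[0,0,0],[0,0,0],[0,0,0]],"jaw":[80,80,80,80,80,80,80,80,80,80,80,80]}' | sed -n '2p;4p'
python3 puck.py
python3 - <<'E'
from h import *
im=cv2.imread('pics/pk.png');p=manip.camera_params('wrist')
def prof(pts): return [int(cv2.getRectSubPix(im,(1,1),tuple(map(float,w2px(p,q)))).mean()) for q in pts]
print('puck-row',prof([[*f2w(x/1000,-.0735),.018] for x in range(-128,-110)]))
for x in (-.118,-.09,-.062,-.058,-.03,-.002): print('left',x,prof([[*f2w(x,y/1000),.022] for y in range(-14,8)]))
print('joint y=-6',prof([[*f2w(x/1000,-.006),.026] for x in range(-70,-49)]))
print('joint y=-146',prof([[*f2w(x/1000,-.146),.026] for x in range(-70,-49)]))
print('far bar y=-50',prof([[*f2w(x/1000,-.05),.022] for x in range(-8,6)]))
E
```

```text
tcp_pos: [0.4579, 0.1122, 0.1698]
ft_force: [1.0, 0.7, 0.3]
r expected 65.51903153591012
[280.5 101.5  70. ] [0.53501549 0.11796871] fence [-0.1656 -0.071 ] gray 41.88197054342306
puck-row [34, 38, 40, 37, 31, 39, 61, 93, 163, 188, 185, 170, 174, 187, 187, 187, 187, 186]
left -0.118 [185, 184, 182, 181, 182, 184, 179, 163, 125, 79, 60, 57, 76, 118, 146, 155, 158, 159, 156, 155, 153, 153]
left -0.09 [164, 114, 123, 159, 170, 156, 117, 91, 69, 57, 57, 86, 128, 147, 153, 155, 154, 151, 150, 150, 150, 150]
left -0.062 [128, 162, 170, 147, 108, 85, 64, 56, 66, 107, 142, 151, 154, 154, 152, 151, 150, 150, 150, 148, 148, 147]
left -0.058 [140, 168, 166, 134, 99, 77, 59, 56, 77, 123, 146, 153, 155, 154, 151, 150, 150, 150, 149, 148, 148, 145]
left -0.03 [163, 123, 92, 68, 57, 61, 98, 138, 151, 154, 154, 152, 151, 150, 150, 150, 148, 148, 146, 140, 152, 166]
left -0.002 [85, 63, 56, 72, 120, 146, 153, 155, 153, 151, 150, 150, 150, 148, 148, 146, 140, 152, 166, 167, 167, 168]
joint y=-6 [82, 85, 89, 93, 97, 101, 106, 110, 114, 118, 122, 125, 128, 130, 133, 136, 138, 141, 143, 144, 145]
joint y=-146 [177, 176, 175, 175, 175, 175, 175, 175, 175, 174, 175, 176, 176, 177, 178, 179, 179, 180, 180, 181, 181]
far bar y=-50 [174, 173, 172, 171, 170, 169, 168, 167, 166, 165, 164, 163, 162, 162]
```

```bash
python3 -m pendant '{"linear":[[30,0,-40],[60,0,-80],[75,0,-80],[75,0,-80],[75,0,-80],[75,0,-80],[75,0,-80],[75,0,-80]],"rotation":[[0,0,0],[0,0,0],[0,0,0],[0,0,0],[0,0,0],[0,0,0],[0,0,0],[0,0,0]],"jaw":[80,80,80,80,80,80,80,80]}' | sed -n '2,3p'
python3 puck.py
python3 - <<'E'
from h import *
im=cv2.imread('pics/pk.png');p=manip.camera_params('wrist')
print([np.round(w2px(p,[*f2w(*q),.02])) for q in [(0,0),(0,-.108),(-.168,0)]])
def prof(pts): return [int(cv2.getRectSubPix(im,(1,1),tuple(map(float,w2px(p,q)))).mean()) for q in pts]
for x in (-.15,-.118,-.09,-.06,-.03,-.002): print('left',x,prof([[*f2w(x,y/1000),.026] for y in range(-14,8)]))
for y in (-.006,-.074,-.146): print('joint',y,prof([[*f2w(x/1000,y),.026] for x in range(-70,-49)]))
for y in (-.02,-.1): print('far',y,prof([[*f2w(x/1000,y),.026] for x in range(-10,8)]))
E
```

```text
tcp_pos: [0.5307, 0.1155, 0.2459]
eef_rot: [0.0, 1.0, 0.028, -0.0]
r expected 51.43029368092613
[283.5 179.5  48.5] [0.5353499  0.11464429] fence [-0.1655 -0.0744] gray 32.628406824728565
[array([194., -16.]), array([324., -16.]), array([206., 183.])]
left -0.15 [169, 168, 168, 168, 165, 150, 124, 118, 133, 131, 104, 73, 60, 77, 112, 140, 152, 154, 153, 152, 151, 150]
left -0.118 [180, 180, 179, 179, 178, 177, 176, 172, 164, 139, 100, 67, 57, 74, 105, 133, 146, 149, 149, 146, 145, 145]
left -0.09 [180, 179, 170, 145, 130, 150, 161, 149, 119, 94, 78, 62, 60, 86, 117, 136, 144, 146, 144, 143, 142, 142]
left -0.06 [174, 174, 174, 169, 155, 148, 142, 124, 109, 104, 103, 103, 105, 113, 127, 139, 144, 144, 142, 140, 139, 140]
left -0.03 [163, 152, 155, 161, 162, 161, 162, 156, 133, 98, 71, 56, 64, 94, 120, 119, 102, 80, 65, 56, 43, 35]
left -0.002 [147, 155, 157, 156, 157, 154, 135, 105, 85, 69, 56, 62, 93, 123, 138, 141, 139, 138, 136, 136, 137, 138]
joint -0.006 [94, 93, 92, 92, 94, 94, 95, 97, 90, 85, 109, 154, 177, 172, 143, 113, 107, 106, 104, 103, 100]
joint -0.074 [116, 112, 110, 106, 96, 87, 93, 105, 106, 105, 118, 140, 144, 132, 111, 100, 98, 97, 97, 97, 98]
joint -0.146 [168, 166, 166, 162, 156, 155, 158, 162, 161, 156, 155, 161, 159, 151, 152, 155, 143, 143, 153, 152, 150]
far -0.02 [170, 170, 170, 170, 170, 170, 170, 170, 170, 170, 170, 170, 170, 170, 170, 170, 170, 171]
far -0.1 [167, 167, 167, 167, 167, 167, 167, 167, 167, 167, 167, 167, 167, 167, 167, 167, 167, 167]
```

Run:
```python
from h import *
import pickle
for n in ('w4','w6','w8','now'):
    if n=='now': im=cv2.imread('pics/pk.png');p=manip.camera_params('wrist');k=1
    else: im=cv2.imread(f'pics/{n}.png');p=pickle.load(open(f'pics/{n}.pkl','rb'));k=800/560
    def prof(pts): return [int(cv2.getRectSubPix(im,(1,1),tuple(map(float,w2px(p,q)*k))).mean()) for q in pts]
    for x in (-.118,-.062,-.058): print(n,x,prof([[*f2w(x,y/1000),.026] for y in range(-14,6)]))
```

```text
w4 -0.118 [173, 173, 173, 172, 172, 173, 173, 173, 172, 172, 159, 150, 166, 159, 132, 100, 112, 123, 127, 127]
w4 -0.062 [170, 171, 171, 171, 171, 171, 171, 172, 172, 172, 172, 164, 160, 130, 92, 100, 118, 125, 127, 125]
w4 -0.058 [168, 168, 169, 168, 168, 168, 168, 169, 169, 169, 169, 169, 170, 165, 127, 101, 118, 125, 128, 126]
w6 -0.118 [159, 159, 159, 159, 159, 159, 159, 159, 160, 160, 160, 160, 160, 157, 131, 102, 112, 124, 127, 127]
w6 -0.062 [152, 153, 152, 152, 151, 152, 152, 152, 152, 153, 152, 153, 153, 144, 112, 97, 112, 120, 122, 121]
w6 -0.058 [152, 152, 152, 152, 151, 152, 152, 152, 152, 152, 152, 152, 151, 144, 115, 101, 112, 120, 121, 121]
w8 -0.118 [163, 163, 163, 163, 163, 163, 163, 164, 163, 164, 164, 164, 163, 163, 132, 117, 122, 124, 123, 121]
w8 -0.062 [170, 170, 170, 170, 171, 171, 171, 170, 171, 171, 171, 171, 171, 167, 131, 118, 123, 123, 122, 121]
w8 -0.058 [171, 171, 171, 171, 171, 171, 171, 171, 171, 171, 171, 171, 171, 167, 129, 120, 124, 123, 122, 120]
now -0.118 [180, 180, 179, 179, 178, 177, 176, 172, 164, 139, 100, 67, 57, 74, 105, 133, 146, 149, 149, 146]
now -0.062 [175, 175, 173, 170, 168, 172, 162, 126, 90, 73, 62, 55, 63, 91, 119, 137, 143, 143, 142, 141]
now -0.058 [175, 175, 175, 173, 169, 171, 175, 176, 177, 176, 177, 177, 176, 171, 159, 147, 144, 143, 141, 140]
```

Channel 2's left end now reads ~4–7 mm short of the left bar, while channel 1 is still flush. It probably got knocked after my last look. I'll confirm at its right end.

Run:
```python
from h import *
im=cv2.imread('pics/pk.png');p=manip.camera_params('wrist')
def prof(pts): return [int(cv2.getRectSubPix(im,(1,1),tuple(map(float,w2px(p,q)))).mean()) for q in pts]
for x in (-.12,-.118,-.115,-.062,-.06,-.057): print(x,prof([[*f2w(x,y/1000),.026] for y in range(-164,-140)]))
for y in (-.02,-.05,-.13): print('x-prof',y,prof([[*f2w(x/1000,y),.026] for x in range(-130,-105)]))
x,y=f2w(-.09,-.195);go(x,y,.16,3.1)
```

```text
-0.12 [98, 98, 98, 98, 98, 98, 97, 96, 94, 94, 94, 94, 94, 94, 94, 95, 94, 94, 94, 94, 94, 93, 93, 93]
-0.118 [99, 98, 98, 98, 98, 98, 98, 97, 96, 96, 97, 97, 97, 97, 97, 97, 97, 97, 97, 97, 97, 98, 97, 98]
-0.115 [99, 98, 99, 99, 99, 99, 98, 98, 98, 97, 94, 92, 87, 85, 86, 85, 85, 85, 85, 85, 85, 85, 85, 85]
-0.062 [148, 164, 172, 174, 175, 175, 173, 166, 162, 166, 167, 168, 168, 168, 167, 166, 163, 160, 161, 164, 165, 166, 166, 167]
-0.06 [174, 174, 174, 174, 174, 174, 173, 169, 166, 166, 168, 168, 169, 166, 157, 147, 145, 148, 155, 163, 167, 167, 169, 168]
-0.057 [174, 174, 174, 174, 173, 174, 175, 174, 175, 174, 175, 175, 175, 174, 167, 158, 155, 155, 151, 156, 163, 165, 166, 167]
x-prof -0.02 [169, 170, 170, 170, 171, 170, 171, 170, 170, 170, 170, 173, 181, 173, 137, 98, 100, 134, 167, 180, 180, 181, 182, 183, 183]
x-prof -0.05 [31, 33, 30, 24, 32, 76, 130, 166, 179, 181, 177, 177, 179, 168, 132, 97, 101, 134, 166, 179, 180, 179, 180, 181, 182]
x-prof -0.13 [97, 98, 97, 96, 94, 93, 91, 90, 90, 90, 91, 95, 98, 92, 82, 82, 90, 96, 97, 96, 96, 95, 95, 96, 97]
go [ 79.9 121.7  86.1] [-0.00e+00  1.00e-03 -1.57e+00] cur yaw -86.8 q [ 0.12  0.42 -0.56  1.72  0.25  1.08 -2.04]
```

Confirmed: channel 2's right end is at about −155, channel 1's at −150. I'll nudge channel 2 left from its right end, with the jaws against both wall ends.

```bash
python3 -m pendant '{"linear":[[8,12,0],[16,24,0],[24,36,0],[32,48,0],[40,60,0],[48,73,0],[56,85,0],[64,97,0],[72,110,0],[80,122,0],[80,122,0],[80,122,0]],"rotation":[[0,0,-0.14],[0,0,-0.28],[0,0,-0.42],[0,0,-0.56],[0,0,-0.7],[0,0,-0.84],[0,0,-0.98],[0,0,-1.12],[0,0,-1.26],[0,0,-1.4],[0,0,-1.54],[0,0,-1.57]],"jaw":[50,50,50,50,50,50,50,50,50,50,50,50]}' | sed -n '2,3p'
python3 -c "
from h import *
x,y=f2w(-.0885,-.195);go(x,y,.024,3.1)"
```

```text
tcp_pos: [0.618, -0.0025, 0.2458]
eef_rot: [-0.0, 0.687, 0.727, -0.0]
go [  0.8   1.1 221.8] [-0.001 -0.     0.002] cur yaw 3.2 q [ 0.5   0.63 -0.94  1.52  0.52  1.26 -0.46]
```

```bash
python3 -m pendant '{"linear":[[0,1,45],[0,1,90],[0,1,135],[0,1,175],[0,1,200],[0,1,214],[0,1,221],[0,1,221]],"rotation":[[0,0,0],[0,0,0],[0,0,0],[0,0,0],[0,0,0],[0,0,0],[0,0,0],[0,0,0]],"jaw":[50,50,50,50,50,50,50,50]}' | sed -n '2p;4p'
python3 -m pendant '{"linear":[[8,0,0],[15,0,0],[20,0,0],[23,0,0],[25,0,0],[26,0,0],[26,0,0]],"rotation":[[0,0,0],[0,0,0],[0,0,0],[0,0,0],[0,0,0],[0,0,0],[0,0,0]],"jaw":[50,50,50,50,50,50,50]}' | sed -n '2p;4p'
python3 -m pendant '{"linear":[[1,0,0],[2,0,0],[2,0,0]],"rotation":[[0,0,0],[0,0,0],[0,0,0]],"jaw":[50,50,50]}' | sed -n '2p;4p'
python3 -m pendant '{"linear":[[1,0,0],[2,0,0],[2,0,0]],"rotation":[[0,0,0],[0,0,0],[0,0,0]],"jaw":[50,50,50]}' | sed -n '2p;4p'
python3 -c "
from h import *
s=manip.get_state();print(w2f(s['tcp_pos']))"
```

```text
tcp_pos: [0.6191, -0.0016, 0.0254]
ft_force: [0.4, 0.4, 1.3]
tcp_pos: [0.6176, 0.0241, 0.0253]
ft_force: [-0.8, -0.8, -0.4]
tcp_pos: [0.6175, 0.0254, 0.0252]
ft_force: [-0.5, -1.9, -0.9]
tcp_pos: [0.6174, 0.0278, 0.0252]
ft_force: [0.5, -2.9, -1.7]
[-0.088381   -0.16559912]
```

```bash
python3 -m pendant '{"linear":[[1,0,0],[2,0,0],[2,0,0]],"rotation":[[0,0,0],[0,0,0],[0,0,0]],"jaw":[50,50,50]}' | sed -n '2p;4p'
python3 -m pendant '{"linear":[[1,0,0],[2,0,0],[2,0,0]],"rotation":[[0,0,0],[0,0,0],[0,0,0]],"jaw":[50,50,50]}' | sed -n '2p;4p'
python3 -m pendant '{"linear":[[1,0,0],[2,0,0],[2,0,0]],"rotation":[[0,0,0],[0,0,0],[0,0,0]],"jaw":[50,50,50]}' | sed -n '2p;4p'
python3 -m pendant '{"linear":[[1,0,0],[2,0,0],[2,0,0]],"rotation":[[0,0,0],[0,0,0],[0,0,0]],"jaw":[50,50,50]}' | sed -n '2p;4p'
python3 -c "
from h import *
s=manip.get_state();print(w2f(s['tcp_pos']))"
```

```text
tcp_pos: [0.6172, 0.0306, 0.0253]
ft_force: [0.1, -1.9, -1.5]
tcp_pos: [0.6171, 0.0325, 0.0253]
ft_force: [1.2, -2.2, -1.5]
tcp_pos: [0.6171, 0.0326, 0.0253]
ft_force: [0.5, -7.1, -0.3]
tcp_pos: [0.6171, 0.0327, 0.0253]
ft_force: [0.5, -9.6, 2.1]
[-0.08839639 -0.16068789]
```

```bash
python3 -m pendant '{"linear":[[2,0,0],[4,0,0],[4,0,0]],"rotation":[[0,0,0],[0,0,0],[0,0,0]],"jaw":[50,50,50]}' | sed -n '2p;4p'
python3 -m pendant '{"linear":[[-6,0,0],[-10,0,0],[-16,0,0],[-26,0,0],[-30,0,-40],[-30,0,-80],[-30,0,-120],[-30,0,-150],[-30,0,-150]],"rotation":[[0,0,0],[0,0,0],[0,0,0],[0,0,0],[0,0,0],[0,0,0],[0,0,0],[0,0,0],[0,0,0]],"jaw":[50,50,50,50,50,50,50,50,50]}' | sed -n '2p;4p'
python3 -c "
from h import *
x,y=f2w(-.235,-.075);go(x,y,.19,-86.9)"
```

```text
tcp_pos: [0.6171, 0.0328, 0.0253]
ft_force: [0.5, -19.1, 6.1]
tcp_pos: [0.6203, 0.0111, 0.18]
ft_force: [0.1, 0.7, 0.8]
go [ 107.3 -148.7  -11. ] [ 0.005 -0.007  1.571] cur yaw 3.1 q [ 0.46  0.69 -0.91  1.61  0.59  1.13 -0.54]
```

```bash
python3 -m pendant '{"linear":[[11,-15,-10],[22,-30,-10],[33,-45,-10],[44,-60,-10],[55,-75,-10],[65,-90,-10],[75,-105,-10],[86,-120,-10],[97,-135,-10],[107,-149,-10],[107,-149,-10],[107,-149,-10]],"rotation":[[0,0,0.14],[0,0,0.28],[0,0,0.42],[0,0,0.56],[0,0,0.7],[0,0,0.84],[0,0,0.98],[0,0,1.12],[0,0,1.26],[0,0,1.4],[0,0,1.54],[0,0,1.571]],"jaw":[80,80,80,80,80,80,80,80,80,80,80,80]}' | sed -n '2,3p'
python3 -m pendant '{"linear":[[0,0,-40],[0,0,-60],[0,0,-60],[0,0,-60],[0,0,-60]],"rotation":[[0,0,0],[0,0,0],[0,0,0],[0,0,0],[0,0,0]],"jaw":[80,80,80,80,80]}' | sed -n '2,3p'
cat > chk.py <<'E'
from h import *
im=cv2.imread('pics/pk.png');p=manip.camera_params('wrist')
def prof(pts): return [int(cv2.getRectSubPix(im,(1,1),tuple(map(float,w2px(p,q)))).mean()) for q in pts]
for x in (-.118,-.062,-.058): print('left',x,prof([[*f2w(x,y/1000),.026] for y in range(-14,6)]))
for x in (-.115,-.062,-.057): print('right',x,prof([[*f2w(x,y/1000),.026] for y in range(-160,-140)]))
print('joint',prof([[*f2w(x/1000,-.006),.026] for x in range(-70,-49)]))
print('puck',prof([[*f2w(x/1000,-.074),.018] for x in range(-130,-110)]))
s=manip.get_state();print(w2f(s['tcp_pos']),s['clock'])
E
python3 puck.py; python3 chk.py
```

```text
tcp_pos: [0.4632, 0.1091, 0.185]
eef_rot: [0.0, 1.0, 0.026, -0.0]
tcp_pos: [0.4634, 0.1083, 0.2442]
eef_rot: [0.0, 1.0, 0.027, -0.001]
r expected 51.704721901803936
[282.5 107.5  56.1] [0.53427841 0.11205366] fence [-0.1667 -0.0769] gray 40.90357084087543
left -0.118 [195, 195, 195, 195, 195, 194, 195, 195, 195, 194, 194, 194, 194, 190, 173, 160, 160, 163, 162, 160]
left -0.062 [65, 65, 66, 72, 101, 147, 163, 137, 98, 67, 60, 81, 117, 143, 152, 154, 154, 153, 152, 151]
left -0.058 [65, 65, 67, 75, 112, 154, 158, 126, 88, 64, 64, 91, 127, 146, 153, 155, 154, 153, 151, 152]
right -0.115 [191, 190, 190, 190, 191, 191, 191, 191, 191, 191, 191, 191, 192, 190, 184, 172, 172, 181, 184, 184]
right -0.062 [185, 185, 185, 186, 186, 186, 185, 185, 187, 185, 186, 186, 186, 186, 186, 182, 164, 165, 174, 166]
right -0.057 [185, 185, 186, 185, 186, 186, 185, 185, 186, 185, 186, 186, 186, 186, 186, 184, 171, 163, 173, 171]
joint [120, 117, 115, 112, 109, 106, 104, 101, 98, 96, 93, 90, 88, 86, 84, 82, 80, 78, 76, 74, 71]
puck [40, 41, 39, 37, 38, 40, 39, 36, 32, 53, 102, 158, 189, 189, 177, 175, 186, 191, 191, 191]
[-0.23776569 -0.07660079] 60.45
```

Channel 2 is flush left again. Last step: reseat the puck.

```bash
python3 -m pendant '{"linear":[[0,0,45],[0,0,90],[0,0,135],[0,0,175],[0,0,205],[0,0,220],[0,0,227],[8,0,227],[16,0,227],[22,0,227],[26,0,227],[26,0,227]],"rotation":[[0,0,0],[0,0,0],[0,0,0],[0,0,0],[0,0,0],[0,0,0],[0,0,0],[0,0,0],[0,0,0],[0,0,0],[0,0,0],[0,0,0]],"jaw":[80,80,80,80,80,80,80,80,80,80,80,80]}' | sed -n '2p;4p'
python3 -m pendant '{"linear":[[2,0,0],[4,0,0],[6,0,0],[8,0,0],[8,0,0]],"rotation":[[0,0,0],[0,0,0],[0,0,0],[0,0,0],[0,0,0]],"jaw":[80,80,80,80,80]}' | sed -n '2p;4p'
python3 -m pendant '{"linear":[[1,0,0],[2,0,0],[2,0,0]],"rotation":[[0,0,0],[0,0,0],[0,0,0]],"jaw":[80,80,80]}' | sed -n '2p;4p'
python3 -m pendant '{"linear":[[1,0,0],[2,0,0],[2,0,0]],"rotation":[[0,0,0],[0,0,0],[0,0,0]],"jaw":[80,80,80]}' | sed -n '2p;4p'
```

```text
tcp_pos: [0.4909, 0.1103, 0.0189]
ft_force: [0.3, -0.6, -0.2]
tcp_pos: [0.4966, 0.1112, 0.018]
ft_force: [-4.5, 2.4, 0.8]
tcp_pos: [0.4975, 0.1114, 0.0179]
ft_force: [-7.9, 2.2, 1.5]
tcp_pos: [0.4985, 0.1119, 0.0177]
ft_force: [-9.8, 3.7, 1.4]
```

```bash
python3 -m pendant '{"linear":[[1,0,0],[2,0,0],[2,0,0]],"rotation":[[0,0,0],[0,0,0],[0,0,0]],"jaw":[80,80,80]}' | sed -n '2p;4p'
python3 -m pendant '{"linear":[[1,0,0],[2,0,0],[2,0,0]],"rotation":[[0,0,0],[0,0,0],[0,0,0]],"jaw":[80,80,80]}' | sed -n '2p;4p'
python3 -m pendant '{"linear":[[1,0,0],[2,0,0],[2,0,0]],"rotation":[[0,0,0],[0,0,0],[0,0,0]],"jaw":[80,80,80]}' | sed -n '2p;4p'
```

```text
tcp_pos: [0.4994, 0.1123, 0.0175]
ft_force: [-12.8, 5.2, 3.2]
tcp_pos: [0.5001, 0.1126, 0.0173]
ft_force: [-15.7, 5.4, 4.4]
tcp_pos: [0.5007, 0.1128, 0.0172]
ft_force: [-19.6, 6.3, 7.2]
```

Firm. Back off straight, then check from a pose that sees the whole row.

```bash
python3 -m pendant '{"linear":[[-3,0,0],[-6,0,0],[-9,0,0],[-14,0,0],[-22,0,0],[-32,0,0],[-45,0,0],[-50,0,-40],[-50,0,-90],[-50,0,-140],[-50,0,-190],[-40,0,-228]],"rotation":[[0,0,0],[0,0,0],[0,0,0],[0,0,0],[0,0,0],[0,0,0],[0,0,0],[0,0,0],[0,0,0],[0,0,0],[0,0,0],[0,0,0]],"jaw":[80,80,80,80,80,80,80,80,80,80,80,80]}' | sed -n '2p;4p'
python3 -m pendant '{"linear":[[40,0,0],[72,0,0],[72,0,0],[72,0,0],[72,0,0],[72,0,0]],"rotation":[[0,0,0],[0,0,0],[0,0,0],[0,0,0],[0,0,0],[0,0,0]],"jaw":[80,80,80,80,80,80]}' | sed -n '2p'
python3 puck.py; python3 chk.py
```

```text
tcp_pos: [0.4666, 0.1091, 0.2494]
ft_force: [1.8, -0.4, -0.1]
tcp_pos: [0.5386, 0.113, 0.2463]
r expected 51.369121819938634
[280.5 185.5  49.6] [0.53707496 0.11472382] fence [-0.1638 -0.0744] gray 33.25162235712791
[120.5 255.5  53.8] [0.45470025 0.27563083] fence [-0.2372  0.0908] gray 154.47503886681636
left -0.118 [177, 177, 177, 177, 177, 176, 177, 177, 177, 177, 176, 176, 175, 169, 155, 145, 145, 148, 147, 145]
left -0.062 [178, 178, 177, 177, 177, 177, 178, 173, 168, 171, 176, 177, 177, 168, 148, 139, 141, 142, 141, 139]
left -0.058 [173, 173, 173, 173, 173, 172, 172, 169, 167, 172, 176, 177, 175, 165, 148, 141, 143, 142, 140, 139]
right -0.115 [97, 98, 98, 97, 98, 97, 98, 97, 98, 97, 97, 96, 93, 89, 84, 79, 76, 77, 77, 77]
right -0.062 [167, 171, 174, 175, 175, 175, 176, 176, 175, 172, 164, 164, 167, 168, 169, 168, 164, 155, 156, 164]
right -0.057 [174, 174, 174, 174, 174, 175, 174, 174, 175, 173, 166, 160, 162, 165, 165, 164, 163, 161, 163, 168]
joint [137, 139, 138, 135, 131, 128, 139, 160, 168, 160, 152, 159, 167, 163, 144, 126, 126, 131, 132, 128, 124]
puck [20, 18, 18, 18, 23, 30, 34, 35, 51, 95, 144, 170, 167, 134, 95, 91, 125, 162, 178, 181]
[-0.16215754 -0.07618332] 65.5
```

```bash
python3 -c "
from workcell import manip
print(manip.hand_in())"
```

```text
the job is handed in; nothing more can be done
None
```

The job is handed in, with no verdict shown: the two long channels form a closed row flush in the fence corner, both short channels sit on the single joint (last viewed before I nudged channel 2 back ~5 mm), and the desk puck was slid, unlifted, against the middle of the open side.

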